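# Open the spring roll feeder for restocking

## Task

Get the till-roll feeder ready for restocking. First stand the fallen paper roll upright on its end, wholly on the small wooden board, and let go of it; then draw the feeder's spring-loaded pusher back along its lane, towards the robot, until its little pointer is level with the mark tab clipped to the lane wall, and finish while still holding the pusher there, because it springs back if released. Do not knock over or shift the other things on the counter.

Things in the scene. Friction and masses are not known exactly. Their poses are not given: they have to be found in the camera images.
- roll: the paper till roll that lies on its side: plain white cylinder 53 mm in diameter and 79 mm long, solid, about 0.16 kg. Origin at the centre of one end face, z along its axis towards the other end (horizontal while it lies). The two ends are alike, either may be up. Lying free, it can roll sideways.
- roll_center (a point): the centre of that roll, half-way along its axis (39.5 mm from each end); z along its axis.
- board: plain light wooden board 120 x 120 mm, 8 mm thick, fixed to the counter; origin at the centre of its underside, on the counter.
- board_top (a point): centre of the board's upper face, z up, x and y along its edges.
- feeder: low metal lane fixed to the counter, 270 mm long (its x) and 104 mm wide, open at the top; its two side walls are 62 mm apart inside and reach 35 mm above the counter, its far stop 41 mm. Origin at the centre of its underside; its +x runs along the lane away from the robot, its -y side carries the mark tab.
- pusher: upright plastic pusher of the feeder, which slides along the lane; at the start it rests at its far end. It moves along the feeder's -x (towards the robot) up to 160 mm, against a spring of about 4 N at rest and 8 N at 130 mm, and springs back when let go. Axes as the feeder's. Origin under the pusher at counter height, below the handle.
- handle (a point): centre of the pusher's handle, the thick bar at its top, 75 mm above the counter: 14 mm thick along the lane (x), 44 mm wide (y), 26 mm high (62 to 88 mm above the counter). Below it the plate is 6 mm thick; on the robot's side a spring drum reaches up to 45 mm above the counter.
- pointer (a point): tip of the small pointer that sticks out of the pusher's -y side over the lane wall, 40 mm above the counter; exactly 44.5 mm to the -y side of the handle's centre and at the same x along the lane. Moves with the pusher.
- mark (a point): middle of the mark tab, a dark steel tab 16 mm wide (along the lane) clipped to the outside of the lane's -y wall, reaching to 53 mm above the counter; fixed. The point lies where the tip of the pointer is when level with the tab. Its x is along the lane, as the feeder's. 70 to 130 mm from the pointer at the start.
- spare_roll: another till roll of the same size, already standing upright; leave it. Origin at the centre of its underside.
- date_stamp: wooden-handled hand stamp, 31 x 52 x 88 mm, standing; leave it. Origin at the centre of its underside.
- thread_spool: white thread spool, 28 mm across, 48 mm high, standing; leave it. Origin at the centre of its underside.
Things that resemble listed ones, but are neither listed nor needed, are in the scene too. Of the things that look like the thread_spool, take the one that is nearest to the robot's base at the start.

How it is judged:
By the outcome, as a careful person would: the job done as asked, in the order asked, and still so for the second after the job is handed in, while the arm keeps its last pose, push and grip.
It also fails if it takes over 48 s, if anything falls off the work surface, if the arm or the gripper's body presses on something with over 40 N, if the wrist force passes 120 N, or if a joint passes its speed limit or range.

## Robot

A 6-joint arm with a two-finger parallel gripper is mounted at the origin on a cart in front of the work surface, level with it; the furniture and walls round the work are solid. World frame = base frame: x ahead of the robot, y to its left, z up, the work surface at z = 0. Lengths are in m, angles in rad, forces in N, time in s.
With the tool pointing down it reaches from about 0.35 to 0.875 m from the base axis. Payload 4.2 kg.
Tool frame: the origin (TCP) lies at the very end of the fingers, on their centre line; the grasp point (between the pads) lies grasp_offset behind it (grasp_offset is the distance from the TCP to the grasp point, in m); z points along the fingers, y is the direction in which the jaws open and shut (so a half turn about z gives the same grasp; the last joint's range is limited). The gripper opens to 85 mm and grips with 20 to 120 N. Pads are 22 mm wide; open, the fingers measure 114 mm over their backs; the gripper's body (76 mm by 85 mm) begins 54 mm behind the grasp point. The pads swing forward as they close: fully open they stand 13 mm farther back than shut.
Start: joints at [1.402, 0.385, 0.008, 0, -1.194, -0.259], TCP at [0.259, 0.569, 0.231] pointing down, gripper open.
Joint ranges: [-3.14, 3.14], [-1.21, 2.06], [-1.07, 1.41], [-3.16, 2.05], [-2.99, -0.16], [-3.1, 3.1]. Speed limits (rad/s): [2.79, 2.79, 3.14, 3.14, 3.14, 3.14].

## Interface

Orientations are given as a unit quaternion [x, y, z, w].
In Python, from cell import * gives the robot as it stands. The module is installed in compiled form; this text tells all that it offers.
- The arm moves only by the shell command python3 -m creep 'ROWS' [OPENING] [FORCE]. ROWS is JSON, a list of rows, each an object of numbers: "x", "y", "z": the shift along the world's x, y, z in mm; "rx", "ry", "rz": the turn, a rotation vector about the world's x, y, z in degrees. A call has 1 to 12 rows; each row shifts and turns the commanded pose from where the row before left it; what a row does not reach is not made up. A row lasts 1/10 s, in which the tool goes at most 50 mm and 8.59 degrees, less where a joint would pass 70% of its speed; a pose out of reach is approached as far as the arm can. A call with a gripper value outside its range is refused whole. OPENING is the closure, from -1 (fully open) to 1 (shut), set as the call begins (- or left out, the last holds). The fingers move at their own pace and stop on an object; FORCE is the grip in N (left out, the last holds). Time passes only in rows, so rows that do not move let the fingers close. It gives the time, the measured TCP pose, the force and the opening at its end, in the units of the state.
- get_state(): the state, without advancing time (a new reading comes with each control period).
- grab_frame(name): name is "scene" or "top"; returns (picture, depth): 400x640x3 uint8, red, green, blue; 400x640 float32, m along the optical axis (not along the pixel's ray), 0 where there is no reading.
- camera_info(name): a dict with "camera_matrix" (3x3 intrinsics, pixels), "k1" (the pictures are not rectified: a ray, as slopes to the right and down, at radius r is drawn at 1 + k1 r^2 times it, then the intrinsics apply), "camera_from_world" (4x4, takes a point from world to camera coordinates). Camera axes: x right, y down, z forward; pixel columns grow to the right and rows downward; lengths in m; the calibration is good to about 2 mm. A picture is of the moment at which its call begins. camera_info takes no time and is no camera call.
- job_done(): hands the job in, once; it reports no verdict.
The state is a dict: "clock": time; "qpos": joint angles; "joint_vel": joint speeds; "tau": joint torques, N m; "tcp_pos": TCP position; "tcp_rot": TCP orientation; "wrist_force": force on the tool from outside, world axes, zero at the start; "wrist_torque": the same for the moment, N m; "opening": finger opening in m.
Only numpy, scipy, OpenCV 4.12 (cv2) and the standard library are available. Lean on these libraries where they do the work, as an engineer would, in place of code of your own. Each camera call takes 0.05 s, during which the arm holds its last target.

## Working session

There is one attempt and no reset: what is moved stays moved. The work goes in short steps, Python scripts to look and compute and a shell command to move; the robot and the scene stay as the last step left them, time stands still between calls to the robot, and variables do not carry over. Pictures are saved under pics/ and viewed, and the job is handed in when it is done.

```bash
mkdir -p pics; ls
python3 - <<'E'
from cell import *
import cv2,numpy as np
s=get_state()
for k,v in s.items(): print(k,v)
try: print(grasp_offset)
except Exception as e: print(e)
for n in("scene","top"):
    p,d=grab_frame(n); np.savez(f'pics/{n}0.npz',p=p,d=d)
    cv2.imwrite(f'pics/{n}0.png',p[:,:,::-1])
    c=camera_info(n); print(n,c)
E
```

```text
pics
clock 0.0
qpos [ 1.40158999e+00  3.85579973e-01  6.56573750e-03 -5.25416892e-04
 -1.19399677e+00 -2.58633785e-01]
joint_vel [ 4.38190773e-04 -2.02091323e-04 -1.02211082e-04  5.10132479e-04
 -6.32970870e-04 -7.42482604e-05]
tau [ 2.55586438e-04 -3.92290914e+01  1.88393873e+01  4.18602750e+00
 -4.69249891e-03  8.87764529e-09]
tcp_pos [0.25902603 0.56812493 0.23018002]
tcp_rot [ 9.77185016e-01 -2.12386813e-01 -1.94430591e-04  1.11714802e-03]
wrist_force [-0.1454145  -0.3736986   0.38502775]
wrist_torque [ 0.06179859 -0.03210232 -0.02098448]
opening 0.08551188520038386
0.0187
scene {'camera_matrix': array([[380.98249241,   0.        , 320.89738803],
       [  0.        , 380.98249241, 199.17237918],
       [  0.        ,   0.        ,   1.        ]]), 'k1': -0.04300307452166528, 'camera_from_world': array([[ 0.73995523, -0.67257724, -0.01030132, -0.46985891],
       [-0.40842688, -0.43706901, -0.80134772,  0.27663373],
       [ 0.53446585,  0.59716877, -0.59811012,  0.61142731],
       [ 0.        ,  0.        ,  0.        ,  1.        ]])}
top {'camera_matrix': array([[509.46749512,   0.        , 319.99555835],
       [  0.        , 509.46749512, 200.12917957],
       [  0.        ,   0.        ,   1.        ]]), 'k1': -0.006446989464811675, 'camera_from_world': array([[-6.03894070e-04, -9.99758504e-01, -2.19674669e-02,
        -4.39530297e-02],
       [-9.91496064e-01,  3.45735757e-03, -1.30090741e-01,
         6.14552451e-01],
       [ 1.30135274e-01,  2.17020959e-02, -9.91258710e-01,
         1.18620208e+00],
       [ 0.00000000e+00,  0.00000000e+00,  0.00000000e+00,
         1.00000000e+00]])}
```

View pics/scene0.png

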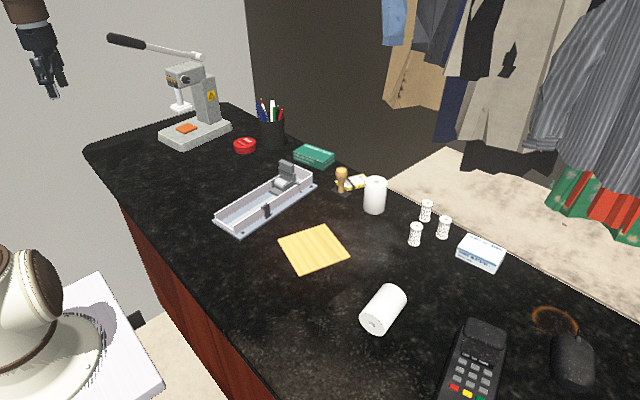

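View pics/top0.png

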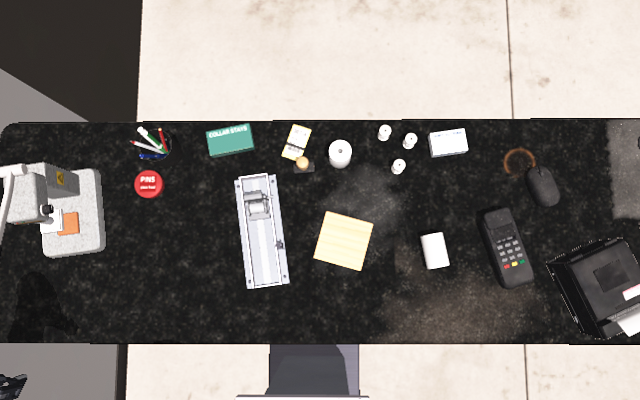

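The top view shows the fallen roll at (435,250), the board at (343,240), the feeder at (262,230) with its pusher at about (258,203), and the mark tab at about (280,244). Next I measure these.

```bash
cat > h.py <<'E'
import numpy as np,cv2
from cell import camera_info
def world(n,d):
    c=camera_info(n);K=c['camera_matrix'];T=c['camera_from_world']
    v,u=np.mgrid[0:d.shape[0],0:d.shape[1]]
    pts=np.stack([u,v],-1).reshape(-1,1,2).astype(float)
    s=cv2.undistortPoints(pts,K,np.array([c['k1'],0,0,0.])).reshape(d.shape+(2,))
    P=np.dstack([s[...,0]*d,s[...,1]*d,d])
    W=(P-T[:3,3])@T[:3,:3]
    W[d==0]=np.nan
    return W
def proj(n,p):
    c=camera_info(n);K=c['camera_matrix'];T=c['camera_from_world']
    return cv2.projectPoints(np.atleast_2d(np.array(p,float)),cv2.Rodrigues(T[:3,:3])[0],T[:3,3],K,np.array([c['k1'],0,0,0.]))[0].reshape(-1,2)
E
python3 - <<'E'
from h import *
z=np.load('pics/top0.npz');W=world('top',z['d']);p=z['p']
z2=np.load('pics/scene0.npz');W2=world('scene',z2['d'])
def box(W,r,zlo,zhi,name):
    u0,v0,u1,v1=r; w=W[v0:v1,u0:u1].reshape(-1,3); w=w[(w[:,2]>zlo)&(w[:,2]<zhi)]
    rr=cv2.minAreaRect((w[:,:2]*1000).astype(np.float32))
    print(name,len(w),'mean',w.mean(0).round(4),'med z',np.median(w[:,2]).round(4),'max',w[:,2].max().round(4),'rect',np.round(rr[0],1),np.round(rr[1],1),round(rr[2],1))
box(W,(410,225,460,280),.012,.1,'roll')
box(W,(305,205,380,275),.004,.02,'board')
box(W,(225,165,300,295),.003,.12,'feeder')
box(W,(225,165,300,295),.055,.12,'handle')
box(W,(225,165,300,295),.025,.12,'walls')
box(W,(270,230,295,258),.042,.08,'mark')
box(W,(320,135,360,175),.03,.12,'spare')
box(W,(285,150,318,178),.02,.12,'stamp')
box(W,(388,155,410,178),.02,.12,'spool')
print('counter z',np.nanmedian(W[200:230,160:220,2]))
# scene cloud in world areas
def a(n,lo,hi):
    w=W2.reshape(-1,3);m=np.all((w>lo)&(w<hi),1);w=w[m]
    rr=cv2.minAreaRect((w[:,:2]*1000).astype(np.float32))
    print('scene',n,len(w),w.mean(0).round(4),w.max(0).round(4),w.min(0).round(4),np.round(rr[0],1),np.round(rr[1],1),round(rr[2],1))
a('roll',[.4,-.4,.012],[.65,-.2,.1])
a('handle',[.5,.0,.06],[.8,.25,.12])
a('mark',[.45,.0,.042],[.62,.2,.06])
cv2.imwrite('pics/crop.png',cv2.resize(p[160:300,220:460,::-1],None,fx=3.3,fy=3.3,interpolation=cv2.INTER_CUBIC))
cv2.imwrite('pics/crop2.png',cv2.resize(z2['p'][150:290,200:400,::-1],None,fx=4,fy=4,interpolation=cv2.INTER_CUBIC))
E
```

```text
roll 762 mean [ 0.4925 -0.3131  0.0483] med z 0.0501 max 0.0593 rect [ 493.3 -315.9] [78.7 52. ] 10.7
board 2636 mean [ 0.5189 -0.0992  0.0085] med z 0.0086 max 0.0165 rect [522.5 -97.5] [182.3 168.3] 89.2
feeder 5438 mean [0.5438 0.097  0.0156] med z 0.0095 max 0.0929 rect [549.4  98.1] [318.9 191.6] 0.0
handle 162 mean [0.622  0.1    0.0841] med z 0.0867 max 0.0929 rect [644.  65.] [ 26.7 154.9] 31.4
walls 1000 mean [0.577  0.1016 0.0446] med z 0.0379 max 0.0929 rect [549.4  59.6] [271.1 151.2] 7.7
mark 12 mean [0.5065 0.0489 0.0463] med z 0.0463 max 0.0538 rect [506.5  48.6] [13.2  6.7] 35.9
spare 469 mean [ 0.7223 -0.0915  0.0738] med z 0.0787 max 0.0857 rect [725.7 -92.1] [49.6 53.7] 89.3
stamp 170 mean [ 0.6967 -0.0038  0.0704] med z 0.0831 max 0.092 rect [698.  -3.] [49.4 28.8] 88.8
spool 118 mean [ 0.6969 -0.2335  0.0458] med z 0.0481 max 0.0546 rect [ 697.9 -234.2] [25.5 25.4] 42.6
counter z 0.00037070271174644747
scene roll 1517 [ 0.4841 -0.3253  0.0431] [ 0.5363 -0.289   0.0556] [ 0.4494 -0.352   0.012 ] [ 493.1 -319.6] [80.8 51.7] 10.7
scene handle 186 [0.6185 0.0981 0.0777] [0.7004 0.1351 0.0894] [6.058e-01 6.000e-04 6.060e-02] [645.8  62.2] [ 29.6 162. ] 32.5
scene mark 151 [0.5991 0.1021 0.0481] [0.6198 0.1392 0.0598] [0.4972 0.0444 0.042 ] [555.   91.1] [131.4  71.1] 11.8
```

View pics/crop.png

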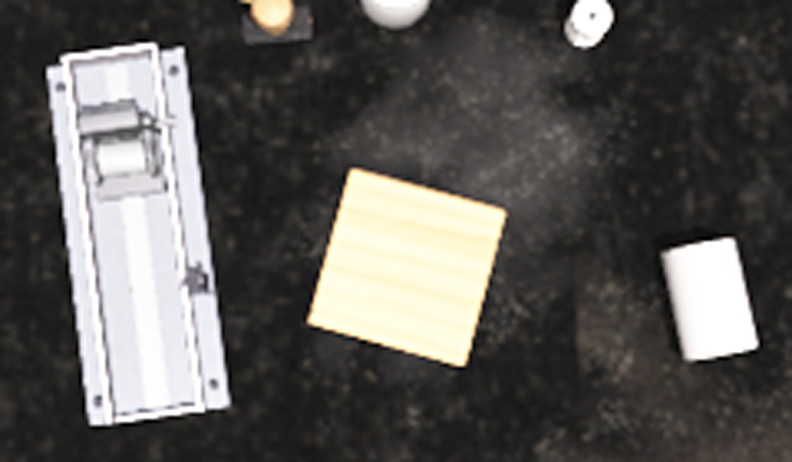

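View pics/crop2.png

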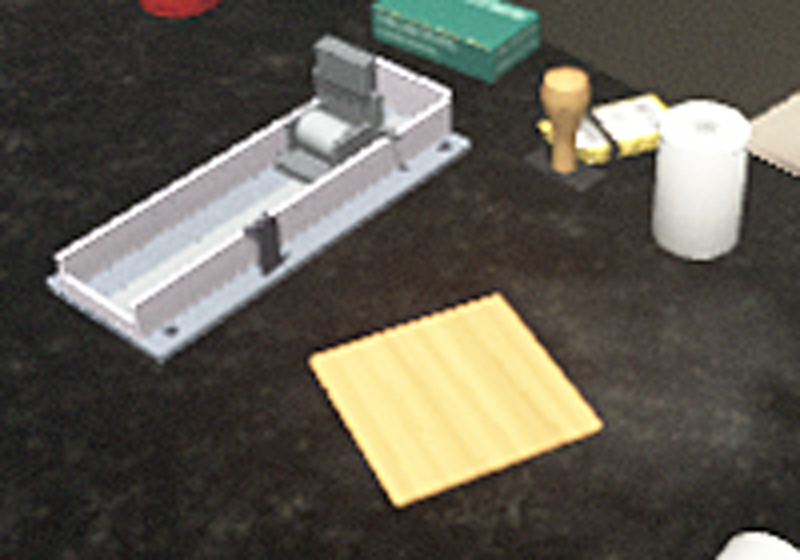

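Run:
```python
from h import *
z=np.load('pics/top0.npz');W=world('top',z['d']);p=z['p'].astype(int)
def rect(w,n):
    rr=cv2.minAreaRect((w[:,:2]*1000).astype(np.float32)); print(n,len(w),w.mean(0).round(4),np.round(rr[0],1),np.round(rr[1],1),round(rr[2],1))
m=np.zeros(p.shape[:2],bool);m[205:275,305:380]=True
m&=(p[...,0]-p[...,2]>40)&(p[...,0]>150)
rect(W[m],'board')
m=np.zeros(p.shape[:2],bool);m[165:295,230:295]=True
m&=(p.min(-1)>100)&(W[...,2]<.02); rect(W[m],'feeder base')
x0=(W[...,0]>.58)&(W[...,0]<.68)&(W[...,1]>.06)&(W[...,1]<.16)
m=x0&(W[...,2]>.08); rect(W[m],'handle top')
t=np.radians(8);print(sorted((W[m]@[np.cos(t),np.sin(t),0]).round(4))[::12])
z2=np.load('pics/scene0.npz');W2=world('scene',z2['d'])
x2=(W2[...,0]>.57)&(W2[...,0]<.68)&(W2[...,1]>.06)&(W2[...,1]<.16)
m=x2&(W2[...,2]>.064); rect(W2[m],'handle scene')
for zl,zh in((.064,.07),(.07,.076),(.076,.082),(.082,.087),(.087,.095)):
    w=W2[x2&(W2[...,2]>zl)&(W2[...,2]<zh)]
    if len(w): print(zl,w.mean(0).round(4),len(w), w[:,1].min(),w[:,1].max())
x2=(W2[...,0]>.47)&(W2[...,0]<.54)&(W2[...,1]>.03)&(W2[...,1]<.08)&(W2[...,2]>.038)
rect(W2[x2],'mark scene')
for n in ('top','scene'):
  c=camera_info(n)['camera_from_world'];print(n,'campos',-c[:3,:3].T@c[:3,3])
```

```text
board 599 [nan nan nan] [ 520.3 -100.9] [121.9 122.7] 74.2
feeder base 3647 [0.5349 0.0982 0.0089] [548.6 101.7] [280.3 107.8] 7.8
handle top 118 [0.6168 0.1093 0.0879] [617.3 109.7] [14.5 44. ] 7.5
[np.float64(0.6193), np.float64(0.6204), np.float64(0.6218), np.float64(0.623), np.float64(0.6248), np.float64(0.6262), np.float64(0.6276), np.float64(0.6291), np.float64(0.6301), np.float64(0.632)]
handle scene 164 [0.613  0.1058 0.0784] [615.3 109.7] [15.3 51.9] 7.6
0.064 [0.6126 0.1033 0.0667] 32 0.08382447394873109 0.13509821539141248
0.07 [0.6115 0.1059 0.0727] 31 0.08804899013768813 0.1312157091188654
0.076 [0.6123 0.1041 0.079 ] 33 0.08697875682475058 0.13046454357868387
0.082 [0.6134 0.1085 0.0852] 43 0.08806607740344476 0.13083002088866852
0.087 [0.6156 0.1066 0.0879] 25 0.08985579825493072 0.12376647477642241
mark scene 22 [0.5048 0.0467 0.0431] [504.7  46.2] [14.2  5.1] 17.6
top campos [ 0.45493306 -0.07181021  1.25481519]
scene campos [ 0.13387219 -0.56023368  0.5825405 ]
```

The roll lies at about (493,-317) mm with its axis at +10.7°. The board centre is (520,-101) and the handle is (617,110) with the lane at +7.6°. I move over first.

```bash
python3 -m creep '[{"x":22,"y":-43,"rz":3.2},{"x":22,"y":-43,"rz":3.2},{"x":22,"y":-43,"rz":3.2},{"x":22,"y":-43,"rz":3.2},{"x":22,"y":-43,"rz":3.2},{"x":22,"y":-43,"rz":3.2},{"x":22,"y":-43,"rz":3.2},{"x":22,"y":-43,"rz":3.2},{"x":22,"y":-43,"rz":3.2},{"x":22,"y":-43,"rz":3.2},{"x":22,"y":-43,"rz":3.2},{}]' -1 30
python3 -m creep '[{"y":-42,"x":-4,"rx":1.5,"ry":-7.9},{"y":-42,"x":-4,"rx":1.5,"ry":-7.9},{"y":-42,"x":-4,"rx":1.5,"ry":-7.9},{"y":-42,"x":-4,"rx":1.5,"ry":-7.9},{"y":-42,"x":-4,"rx":1.4,"ry":-7.7},{"y":-42,"x":-4},{"y":-42,"x":-4},{"y":-42,"x":-4},{"y":-42,"x":-4},{"y":-42,"x":-4},{}]'
cat >> h.py <<'E'
def st():
    from cell import get_state
    from scipy.spatial.transform import Rotation as R
    s=get_state();M=R.from_quat(s['tcp_rot']).as_matrix();p=s['tcp_pos']
    print('t',round(s['clock'],2),'tcp',p.round(4),'grasp',(p-.0187*M[:,2]).round(4),'\nz',M[:,2].round(3),'y',M[:,1].round(3),'q',s['qpos'].round(2),'F',s['wrist_force'].round(1),'op',round(s['opening'],4))
    return p,M
E
python3 -c "from h import *;st()"
```

```text
t 0.1 tcp [0.259  0.5682 0.2303] grasp [0.2591 0.5682 0.249 ] 
z [-0.001 -0.002 -1.   ] y [-0.415 -0.91   0.002] q [ 1.4   0.39  0.01 -0.   -1.19 -0.26] F [ 0.7  0.1 -1. ] op 0.0853invalid input at $[0]: expected keys x, y, z, rx, ry, rz
invalid input at $[0]: expected keys x, y, z, rx, ry, rz
```

```bash
python3 -m creep '[{"x":22,"y":-43,"z":0,"rx":0,"ry":0,"rz":3.2},{"x":22,"y":-43,"z":0,"rx":0,"ry":0,"rz":3.2},{"x":22,"y":-43,"z":0,"rx":0,"ry":0,"rz":3.2},{"x":22,"y":-43,"z":0,"rx":0,"ry":0,"rz":3.2},{"x":22,"y":-43,"z":0,"rx":0,"ry":0,"rz":3.2},{"x":22,"y":-43,"z":0,"rx":0,"ry":0,"rz":3.2},{"x":22,"y":-43,"z":0,"rx":0,"ry":0,"rz":3.2},{"x":22,"y":-43,"z":0,"rx":0,"ry":0,"rz":3.2},{"x":22,"y":-43,"z":0,"rx":0,"ry":0,"rz":3.2},{"x":22,"y":-43,"z":0,"rx":0,"ry":0,"rz":3.2},{"x":22,"y":-43,"z":0,"rx":0,"ry":0,"rz":3.2}]' -1 30
python3 -m creep '[{"x":-4,"y":-42,"z":0,"rx":1.5,"ry":-7.9,"rz":0},{"x":-4,"y":-42,"z":0,"rx":1.5,"ry":-7.9,"rz":0},{"x":-4,"y":-42,"z":0,"rx":1.5,"ry":-7.9,"rz":0},{"x":-4,"y":-42,"z":0,"rx":1.5,"ry":-7.9,"rz":0},{"x":-4,"y":-42,"z":0,"rx":1.4,"ry":-7.7,"rz":0},{"x":-4,"y":-42,"z":0,"rx":0,"ry":0,"rz":0},{"x":-4,"y":-42,"z":0,"rx":0,"ry":0,"rz":0},{"x":-4,"y":-42,"z":0,"rx":0,"ry":0,"rz":0},{"x":-4,"y":-42,"z":0,"rx":0,"ry":0,"rz":0},{"x":-4,"y":-42,"z":0,"rx":0,"ry":0,"rz":0},{"x":0,"y":0,"z":0,"rx":0,"ry":0,"rz":0}]'
python3 -c "from h import *;st()"
```

```text
clock: 1.2
tcp_pos: [0.5016, 0.0938, 0.2312]
tcp_rot: [0.996, 0.094, -0.0, -0.0]
wrist_force: [1.1, 0.2, -0.0]
opening: 0.0853
clock: 2.3
tcp_pos: [0.4623, -0.3004, 0.2287]
tcp_rot: [0.949, 0.085, 0.302, -0.031]
wrist_force: [-1.5, 0.7, -0.7]
opening: 0.0853
t 2.3 tcp [ 0.4623 -0.3004  0.2287] grasp [ 0.4516 -0.3025  0.2439] 
z [ 0.569  0.11  -0.815] y [ 0.181 -0.984 -0.007] q [-0.55  0.13 -0.28 -0.59 -0.77  2.65] F [-1.5  0.7 -0.7] op 0.0853
```

```bash
python3 -m creep '[{"x":-2,"y":-6,"z":-35,"rx":0,"ry":0,"rz":0},{"x":-2,"y":-6,"z":-35,"rx":0,"ry":0,"rz":0},{"x":-3,"y":-6,"z":-36,"rx":0,"ry":0,"rz":0},{"x":-3,"y":-6,"z":-36,"rx":0,"ry":0,"rz":0},{"x":0,"y":0,"z":0,"rx":0,"ry":0,"rz":0},{"x":0,"y":0,"z":0,"rx":0,"ry":0,"rz":0}]'
python3 - <<'E'
from h import *
from cell import *
p,M=st()
im,d=grab_frame('scene');im=im.copy()
cv2.imwrite('pics/pre.png',cv2.resize(im[180:380,270:520,::-1],None,fx=3,fy=3))
im,d=grab_frame('top');W=world('top',d)
cv2.imwrite('pics/pret.png',cv2.resize(im[180:330,370:500,::-1],None,fx=4,fy=4))
E
```

```text
clock: 2.9
tcp_pos: [0.4528, -0.3186, 0.0873]
tcp_rot: [0.949, 0.089, 0.302, -0.033]
wrist_force: [-0.2, 0.1, 1.6]
opening: 0.0853
t 2.9 tcp [ 0.4528 -0.3186  0.0873] grasp [ 0.4422 -0.3208  0.1025] 
z [ 0.567  0.116 -0.815] y [ 0.188 -0.982 -0.009] q [-0.66  0.35 -0.34 -0.85 -0.62  3.06] F [-0.2  0.1  1.6] op 0.0853
```

View pics/pre.png

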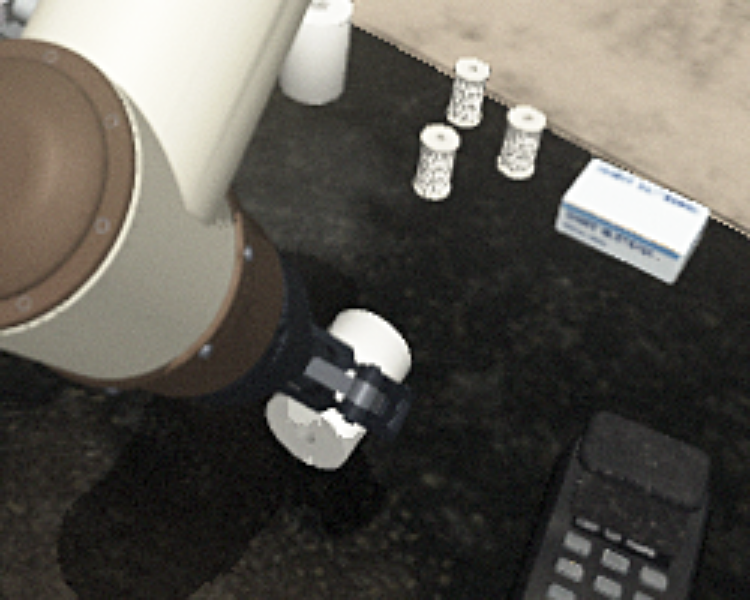

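View pics/pret.png

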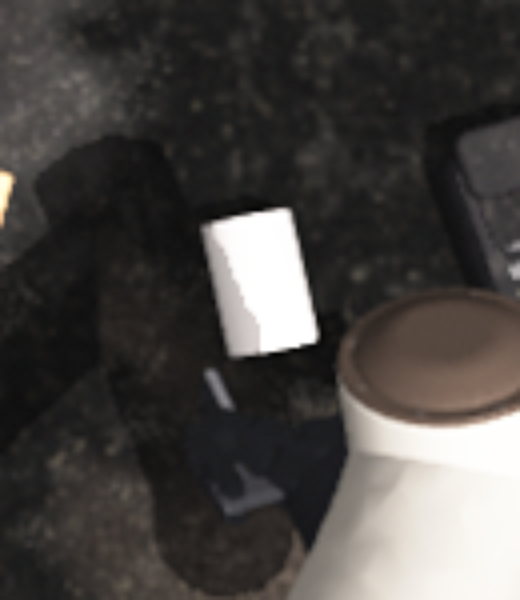

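The roll is unmoved and lined up with the jaws, but joint 6 is near its limit. I back up and flip the tool half a turn about its own axis.

```bash
python3 -m creep '[{"x":0,"y":0,"z":40,"rx":0,"ry":0,"rz":0},{"x":0,"y":0,"z":20,"rx":4.86,"ry":0.99,"rz":-6.99},{"x":0,"y":0,"z":0,"rx":4.86,"ry":0.99,"rz":-6.99},{"x":0,"y":0,"z":0,"rx":4.86,"ry":0.99,"rz":-6.99},{"x":0,"y":0,"z":0,"rx":4.86,"ry":0.99,"rz":-6.99},{"x":0,"y":0,"z":0,"rx":4.86,"ry":0.99,"rz":-6.99},{"x":0,"y":0,"z":0,"rx":4.86,"ry":0.99,"rz":-6.99},{"x":0,"y":0,"z":0,"rx":4.86,"ry":0.99,"rz":-6.99},{"x":0,"y":0,"z":0,"rx":4.86,"ry":0.99,"rz":-6.99},{"x":0,"y":0,"z":0,"rx":4.86,"ry":0.99,"rz":-6.99},{"x":0,"y":0,"z":0,"rx":4.86,"ry":0.99,"rz":-6.99}]'
python3 -m creep '[{"x":0,"y":0,"z":0,"rx":4.86,"ry":0.99,"rz":-6.99},{"x":0,"y":0,"z":0,"rx":4.86,"ry":0.99,"rz":-6.99},{"x":0,"y":0,"z":0,"rx":4.86,"ry":0.99,"rz":-6.99},{"x":0,"y":0,"z":0,"rx":4.86,"ry":0.99,"rz":-6.99},{"x":0,"y":0,"z":0,"rx":4.86,"ry":0.99,"rz":-6.99},{"x":0,"y":0,"z":0,"rx":4.86,"ry":0.99,"rz":-6.99},{"x":0,"y":0,"z":0,"rx":4.86,"ry":0.99,"rz":-6.99},{"x":0,"y":0,"z":0,"rx":4.86,"ry":0.99,"rz":-6.99},{"x":0,"y":0,"z":0,"rx":4.86,"ry":0.99,"rz":-6.99},{"x":0,"y":0,"z":0,"rx":4.86,"ry":0.99,"rz":-6.99},{"x":0,"y":0,"z":0,"rx":4.86,"ry":0.99,"rz":-6.99},{"x":0,"y":0,"z":0,"rx":0,"ry":0,"rz":0}]'
python3 -c "from h import *;st()"
```

```text
clock: 4.1
tcp_pos: [0.4537, -0.3186, 0.1503]
tcp_rot: [0.754, -0.582, 0.201, -0.229]
wrist_force: [-0.2, -0.4, 0.8]
opening: 0.0853
clock: 5.3
tcp_pos: [0.4536, -0.3187, 0.15]
tcp_rot: [-0.09, 0.948, 0.031, 0.303]
wrist_force: [0.1, 0.1, 0.2]
opening: 0.0854
t 5.3 tcp [ 0.4536 -0.3187  0.15  ] grasp [ 0.443  -0.3208  0.1652] 
z [ 0.568  0.114 -0.815] y [-0.19   0.982  0.005] q [-0.63  0.25 -0.32 -0.73 -0.69 -0.26] F [0.1 0.1 0.2] op 0.0854
```

```bash
python3 -m creep '[{"x":-1,"y":-3,"z":-32,"rx":0,"ry":0,"rz":0},{"x":0,"y":-3,"z":-32,"rx":0,"ry":0,"rz":0},{"x":10,"y":2,"z":-15,"rx":0,"ry":0,"rz":0},{"x":10,"y":2,"z":-15,"rx":0,"ry":0,"rz":0},{"x":10,"y":2,"z":-14,"rx":0,"ry":0,"rz":0},{"x":10,"y":2,"z":-14,"rx":0,"ry":0,"rz":0},{"x":10,"y":2,"z":-14,"rx":0,"ry":0,"rz":0},{"x":0,"y":0,"z":0,"rx":0,"ry":0,"rz":0},{"x":0,"y":0,"z":0,"rx":0,"ry":0,"rz":0}]'
python3 - <<'E'
from h import *
from cell import *
p,M=st()
im,d=grab_frame('scene')
cv2.imwrite('pics/g1.png',cv2.resize(im[220:360,310:480,::-1],None,fx=4,fy=4))
im,d=grab_frame('top')
cv2.imwrite('pics/g1t.png',cv2.resize(im[180:330,370:500,::-1],None,fx=4,fy=4))
E
```

```text
clock: 6.2
tcp_pos: [0.5022, -0.3149, 0.0124]
tcp_rot: [-0.09, 0.949, 0.032, 0.302]
wrist_force: [-0.2, 0.3, -0.4]
opening: 0.0855
t 6.2 tcp [ 0.5022 -0.3149  0.0124] grasp [ 0.4916 -0.3171  0.0276] 
z [ 0.566  0.115 -0.816] y [-0.191  0.982  0.006] q [-0.62  0.52 -0.29 -0.98 -0.53  0.06] F [-0.2  0.3 -0.4] op 0.0855
```

View pics/g1.png

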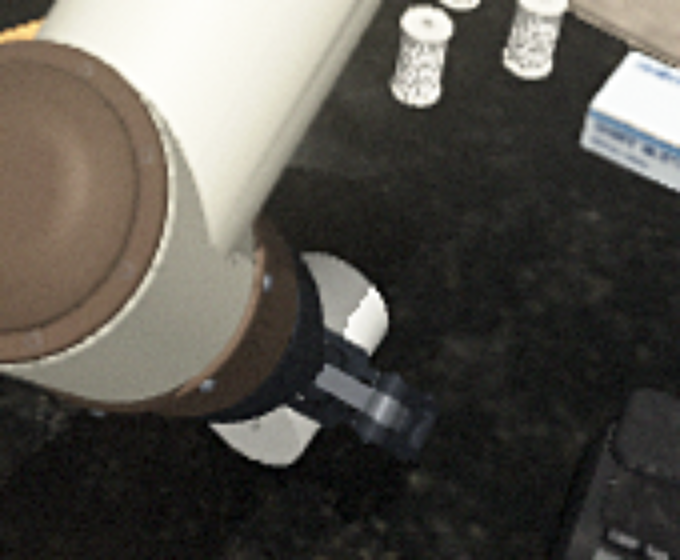

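View pics/g1t.png

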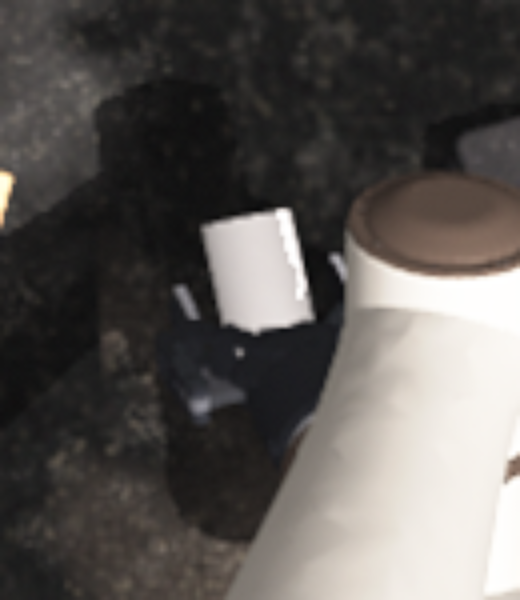

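The roll sits between the open fingers, unmoved. I close and lift.

```bash
python3 -m creep '[{"x":0,"y":0,"z":0,"rx":0,"ry":0,"rz":0},{"x":0,"y":0,"z":0,"rx":0,"ry":0,"rz":0},{"x":0,"y":0,"z":0,"rx":0,"ry":0,"rz":0},{"x":0,"y":0,"z":0,"rx":0,"ry":0,"rz":0},{"x":0,"y":0,"z":0,"rx":0,"ry":0,"rz":0},{"x":0,"y":0,"z":0,"rx":0,"ry":0,"rz":0},{"x":0,"y":0,"z":0,"rx":0,"ry":0,"rz":0},{"x":0,"y":0,"z":0,"rx":0,"ry":0,"rz":0}]' 1 45
python3 -m creep '[{"x":0,"y":0,"z":10,"rx":0,"ry":0,"rz":0},{"x":0,"y":0,"z":30,"rx":0,"ry":0,"rz":0},{"x":0,"y":0,"z":40,"rx":0,"ry":0,"rz":0},{"x":0,"y":0,"z":40,"rx":0,"ry":0,"rz":0},{"x":0,"y":0,"z":40,"rx":0,"ry":0,"rz":0},{"x":0,"y":0,"z":0,"rx":0,"ry":0,"rz":0}]'
python3 - <<'E'
from h import *
from cell import *
p,M=st()
im,d=grab_frame('scene')
cv2.imwrite('pics/g2.png',cv2.resize(im[150:350,270:480,::-1],None,fx=3,fy=3))
E
```

```text
clock: 7.1
tcp_pos: [0.5018, -0.3153, 0.0122]
tcp_rot: [-0.089, 0.949, 0.032, 0.302]
wrist_force: [-3.1, 0.3, 5.3]
opening: 0.0519
clock: 7.7
tcp_pos: [0.504, -0.3163, 0.178]
tcp_rot: [-0.091, 0.948, 0.029, 0.305]
wrist_force: [1.6, -0.1, -1.6]
opening: 0.0519
t 7.7 tcp [ 0.504  -0.3163  0.178 ] grasp [ 0.4933 -0.3184  0.1932] 
z [ 0.573  0.11  -0.812] y [-0.19   0.982 -0.001] q [-0.54  0.25 -0.24 -0.66 -0.69 -0.4 ] F [ 1.6 -0.1 -1.6] op 0.0519
```

View pics/g2.png

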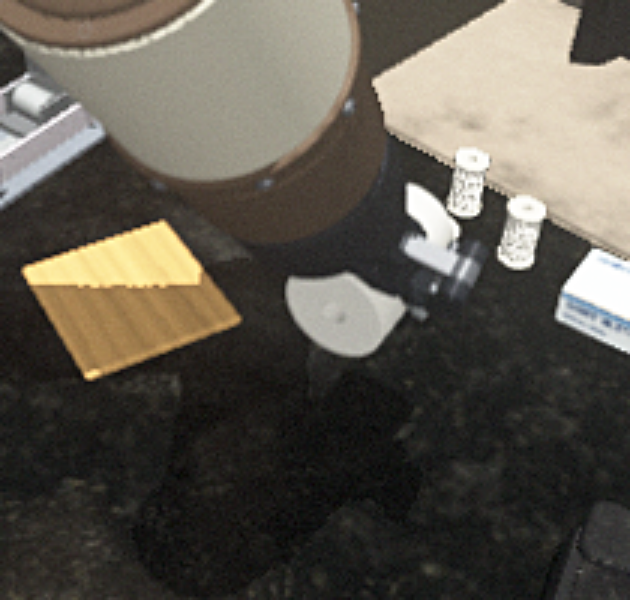

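```bash
python3 -m creep '[{"x":0,"y":5,"z":10,"rx":-1.55,"ry":8.03,"rz":0},{"x":0,"y":18,"z":5,"rx":-1.55,"ry":8.03,"rz":0},{"x":0,"y":18,"z":0,"rx":-1.55,"ry":8.03,"rz":0},{"x":0,"y":18,"z":0,"rx":-1.55,"ry":8.03,"rz":0},{"x":0,"y":18,"z":0,"rx":-1.55,"ry":8.03,"rz":0},{"x":0,"y":18,"z":0,"rx":-1.55,"ry":8.03,"rz":0},{"x":0,"y":18,"z":0,"rx":-1.55,"ry":8.03,"rz":0},{"x":0,"y":18,"z":0,"rx":-1.55,"ry":8.03,"rz":0},{"x":0,"y":18,"z":0,"rx":-1.55,"ry":8.03,"rz":0},{"x":0,"y":18,"z":0,"rx":-1.55,"ry":8.03,"rz":0},{"x":0,"y":18,"z":0,"rx":-1.55,"ry":8.03,"rz":0},{"x":0,"y":0,"z":0,"rx":0,"ry":0,"rz":0}]'
python3 -c "from h import *;st()"
```

```text
clock: 8.95
tcp_pos: [0.5009, -0.1285, 0.176]
tcp_rot: [-0.082, 0.889, -0.038, -0.449]
wrist_force: [-1.2, 0.5, -3.3]
opening: 0.0521
t 8.95 tcp [ 0.5009 -0.1285  0.176 ] grasp [ 0.5157 -0.1259  0.1871] 
z [-0.793 -0.14  -0.593] y [-0.179  0.984  0.007] q [ 0.1   0.72  0.11  0.06 -1.9  -1.5 ] F [-1.2  0.5 -3.3] op 0.0521
```

Run:
```python
from h import *
from cell import *
im,d=grab_frame('scene')
p,M=st()
cv2.imwrite('pics/g3.png',cv2.resize(im[100:330,200:460,::-1],None,fx=3,fy=2.6))
im,d=grab_frame('top')
cv2.imwrite('pics/g3t.png',cv2.resize(im[120:320,250:450,::-1],None,fx=3,fy=3))
```

```text
t 9.0 tcp [ 0.5008 -0.1299  0.1782] grasp [ 0.5156 -0.1272  0.1894] 
z [-0.79  -0.14  -0.598] y [-0.178  0.984  0.005] q [ 0.1   0.72  0.11  0.07 -1.9  -1.5 ] F [ 0.1  0.1 -1. ] op 0.0517
```

View pics/g3.png

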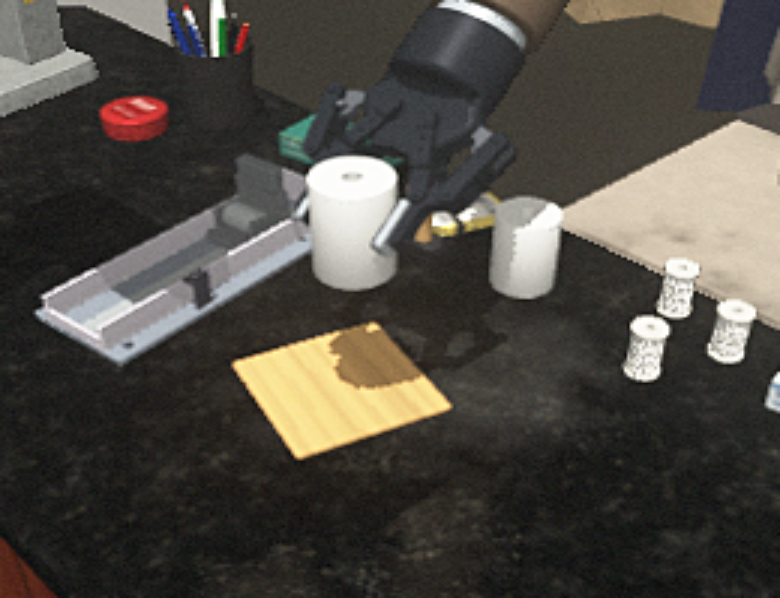

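View pics/g3t.png

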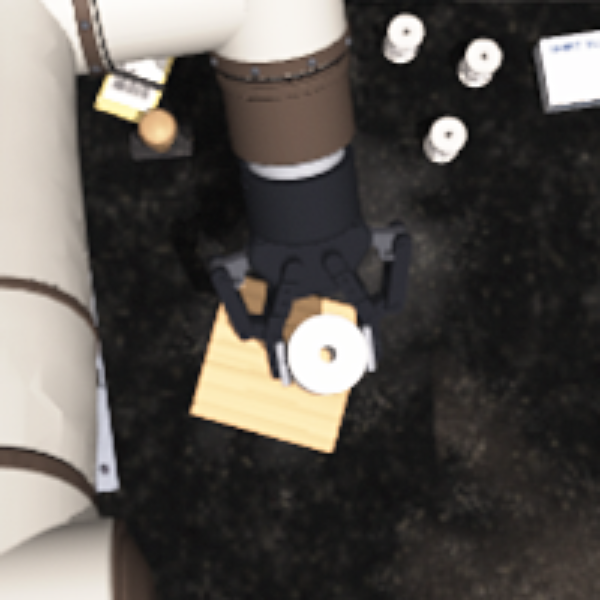

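Run:
```python
from h import *
from cell import *
im,d=grab_frame('top');W=world('top',d)
# top surface heights of arm
for v in range(30,400,20):
    print(v,[(None if np.isnan(W[v,u,2]) else int(W[v,u,2]*1000)) for u in range(200,400,12)])
im,d=grab_frame('scene')
cv2.imwrite('pics/g4.png',im[:,:,::-1])
w=W.reshape(-1,3);w=w[(abs(w[:,0]-.516)<.05)&(abs(w[:,1]+.127)<.05)&(w[:,2]>.15)&(w[:,2]<.26)]
print(len(w),np.median(w,0))
```

```text
30 [-920, -913, -923, -923, -920, -922, -911, -918, -919, -918, -924, -913, -919, -915, -916, -905, -915]
50 [-916, -917, -929, -908, -919, -917, -922, -924, -916, -926, -917, -917, -917, -916, -919, -920, -918]
70 [-919, -924, -934, -919, -924, -912, -914, -913, -927, -922, -912, -918, -925, -919, -902, -915, -899]
90 [-913, -915, -923, -919, -915, -916, -932, -909, -924, -919, 411, 416, 423, 409, -909, -909, -913]
110 [-924, -920, 380, 385, 389, 390, 395, 395, 393, 396, 400, 402, 404, 392, -919, -915, -911]
130 [4, 1, 390, 398, 418, 410, 386, 384, 382, 380, 377, 378, 382, 375, 0, 47, 0]
150 [2, 27, 32, 432, 446, 440, 416, 8, 12, 2, 0, 354, 359, 353, 0, 0, 2]
170 [1, 1, 0, 466, 473, 472, 446, -1, 19, 19, 0, 319, 331, 325, 2, 3, 10]
190 [0, -2, 0, 499, 503, 496, 479, -3, 5, 0, 2, 275, 299, 301, 280, -1, 1]
210 [0, 2, 500, 522, 531, 525, 508, 0, 1, 0, 245, 0, 250, 245, 241, 236, 0]
230 [4, 0, 531, 547, 549, 545, 530, 4, 1, 1, 4, 223, 220, 227, 229, 5, 3]
250 [0, 1, 553, 567, 569, 565, 551, 6, 1, 1, 9, 6, 13, 230, 3, 2, 0]
270 [-1, 2, 571, 585, 582, 582, 568, 6, 3, -2, 0, -3, 4, 5, 1, 1, 1]
290 [-1, -1, 593, 604, 604, 601, 587, 2, 2, 1, -3, 0, 0, -1, -3, 2, 1]
310 [616, 616, 619, 618, 622, 625, 623, 627, 607, 3, 2, 0, None, 1, -2, 0, 4]
330 [632, 635, 633, 635, 636, 636, 635, 638, 625, -1, -1, 2, 0, 3, 0, 0, 4]
350 [637, 636, 635, 636, 637, 634, 636, 636, 626, -811, -820, -826, -812, -817, -915, -909, -908]
370 [627, None, 623, 623, 621, 620, 616, 614, 609, -527, -534, -528, -542, -813, -909, -910, -921]
390 [536, 489, -917, -915, -920, -925, -230, -235, -233, -234, -233, -232, -237, -824, -919, -914, None]
1330 [ 0.52878998 -0.12544926  0.22812987]
```

View pics/g4.png

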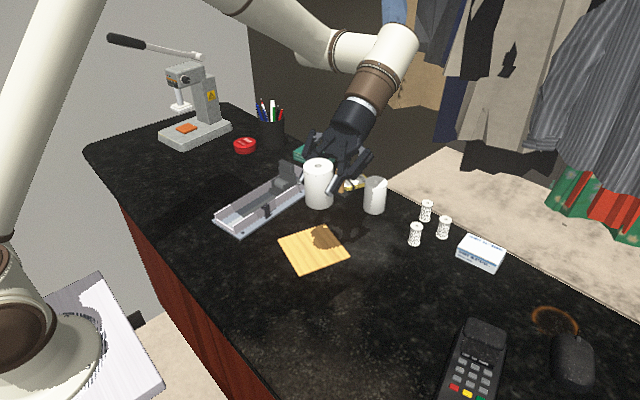

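The roll is held upright above the board with everything clear below. I centre it and lower it.

```bash
python3 -m creep '[{"x":2,"y":13,"z":0,"rx":-0.2,"ry":1.2,"rz":0},{"x":2,"y":13,"z":-10,"rx":0,"ry":0,"rz":0},{"x":0,"y":0,"z":-25,"rx":0,"ry":0,"rz":0},{"x":0,"y":0,"z":-25,"rx":0,"ry":0,"rz":0},{"x":0,"y":0,"z":-25,"rx":0,"ry":0,"rz":0},{"x":0,"y":0,"z":-25,"rx":0,"ry":0,"rz":0},{"x":0,"y":0,"z":-15,"rx":0,"ry":0,"rz":0},{"x":0,"y":0,"z":-5,"rx":0,"ry":0,"rz":0},{"x":0,"y":0,"z":0,"rx":0,"ry":0,"rz":0},{"x":0,"y":0,"z":0,"rx":0,"ry":0,"rz":0}]'
python3 - <<'E'
from h import *
from cell import *
p,M=st()
im,d=grab_frame('top');W=world('top',d)
cv2.imwrite('pics/g5t.png',cv2.resize(im[150:320,270:430,::-1],None,fx=4,fy=3.5))
p2=W.reshape(-1,3);c=im.reshape(-1,3).min(1)
w=p2[(c>170)&(abs(p2[:,0]-.52)<.05)&(abs(p2[:,1]+.1)<.05)&(p2[:,2]>.07)&(p2[:,2]<.12)]
print(len(w),np.median(w,0),cv2.minEnclosingCircle((w[:,:2]*1000).astype(np.float32)))
A=np.c_[w[:,:2],np.ones(len(w))];print(np.linalg.lstsq(A,w[:,2],rcond=None)[0])
im,d=grab_frame('scene')
cv2.imwrite('pics/g5.png',cv2.resize(im[150:300,240:400,::-1],None,fx=4,fy=4))
E
```

```text
clock: 10.15
tcp_pos: [0.5058, -0.1052, 0.0542]
tcp_rot: [-0.08, 0.888, -0.039, -0.452]
wrist_force: [-0.2, -0.0, -1.9]
opening: 0.0517
t 10.15 tcp [ 0.5058 -0.1052  0.0542] grasp [ 0.5207 -0.1026  0.0652] 
z [-0.796 -0.142 -0.589] y [-0.177  0.984  0.002] q [ 0.13  0.86  0.07  0.04 -1.71 -1.54] F [-0.2 -0.  -1.9] op 0.0517
457 [ 0.51894493 -0.10284257  0.10171438] ((520.073974609375, -102.83013153076172), 33.86228942871094)
[0.02607008 0.02406939 0.08844462]
```

View pics/g5.png

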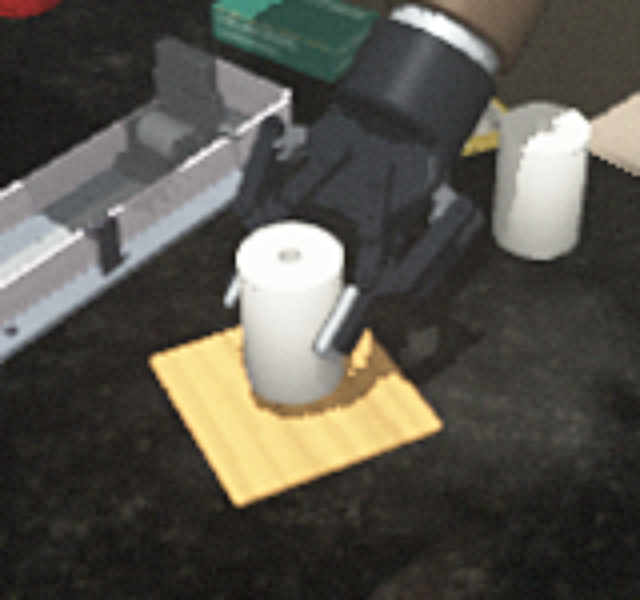

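View pics/g5t.png

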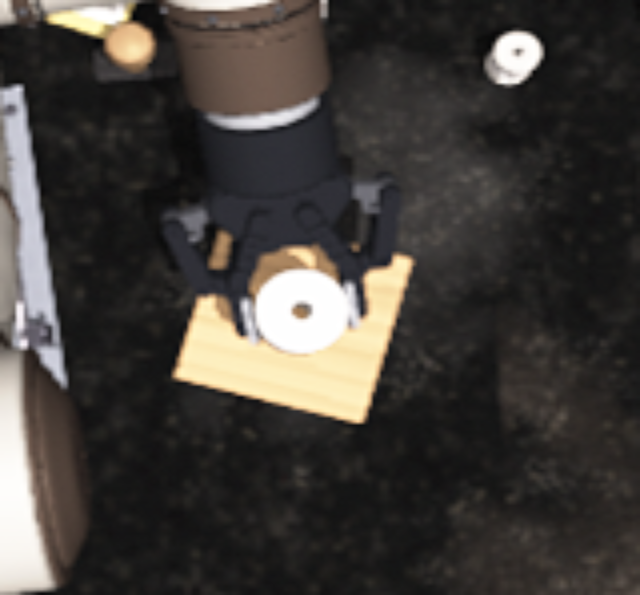

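The roll is upright over the middle of the board, about 15 mm up. I lower it to contact.

```bash
python3 -m creep '[{"x":0,"y":0,"z":-6,"rx":0,"ry":0,"rz":0},{"x":0,"y":0,"z":-5,"rx":0,"ry":0,"rz":0},{"x":0,"y":0,"z":-2,"rx":0,"ry":0,"rz":0},{"x":0,"y":0,"z":0,"rx":0,"ry":0,"rz":0},{"x":0,"y":0,"z":0,"rx":0,"ry":0,"rz":0}]'
python3 -m creep '[{"x":0,"y":0,"z":-2,"rx":0,"ry":0,"rz":0},{"x":0,"y":0,"z":0,"rx":0,"ry":0,"rz":0}]'
python3 -m creep '[{"x":0,"y":0,"z":-1.5,"rx":0,"ry":0,"rz":0},{"x":0,"y":0,"z":0,"rx":0,"ry":0,"rz":0}]'
```

```text
clock: 10.75
tcp_pos: [0.505, -0.1053, 0.0402]
tcp_rot: [-0.08, 0.887, -0.039, -0.453]
wrist_force: [0.2, 0.8, -1.1]
opening: 0.0518
clock: 10.95
tcp_pos: [0.5052, -0.1053, 0.04]
tcp_rot: [-0.08, 0.887, -0.04, -0.453]
wrist_force: [1.4, 1.7, 4.7]
opening: 0.0519
clock: 11.15
tcp_pos: [0.5053, -0.1053, 0.0399]
tcp_rot: [-0.08, 0.887, -0.04, -0.454]
wrist_force: [1.6, 2.8, 8.6]
opening: 0.052
```

```bash
python3 -m creep '[{"x":0,"y":0,"z":2,"rx":0,"ry":0,"rz":0},{"x":0,"y":0,"z":0,"rx":0,"ry":0,"rz":0}]'
python3 -m creep '[{"x":0,"y":0,"z":0,"rx":0,"ry":0,"rz":0},{"x":0,"y":0,"z":0,"rx":0,"ry":0,"rz":0},{"x":0,"y":0,"z":0,"rx":0,"ry":0,"rz":0},{"x":0,"y":0,"z":0,"rx":0,"ry":0,"rz":0},{"x":0,"y":0,"z":0,"rx":0,"ry":0,"rz":0},{"x":0,"y":0,"z":0,"rx":0,"ry":0,"rz":0},{"x":0,"y":0,"z":0,"rx":0,"ry":0,"rz":0}]' -1
python3 - <<'E'
from h import *
from cell import *
p,M=st()
im,d=grab_frame('top');W=world('top',d)
cv2.imwrite('pics/g6t.png',cv2.resize(im[150:320,270:430,::-1],None,fx=4,fy=3.5))
im,d=grab_frame('scene')
cv2.imwrite('pics/g6.png',cv2.resize(im[150:300,240:400,::-1],None,fx=4,fy=4))
E
```

```text
clock: 11.35
tcp_pos: [0.5052, -0.1053, 0.04]
tcp_rot: [-0.08, 0.887, -0.04, -0.453]
wrist_force: [0.4, 1.7, 4.2]
opening: 0.0518
clock: 12.05
tcp_pos: [0.5051, -0.1053, 0.0387]
tcp_rot: [-0.08, 0.887, -0.039, -0.453]
wrist_force: [0.4, 0.2, 0.2]
opening: 0.0856
t 12.05 tcp [ 0.5051 -0.1053  0.0387] grasp [ 0.52   -0.1026  0.0497] 
z [-0.797 -0.142 -0.587] y [-0.177  0.984  0.003] q [ 0.13  0.88  0.06  0.04 -1.69 -1.54] F [0.4 0.2 0.2] op 0.0856
```

View pics/g6.png

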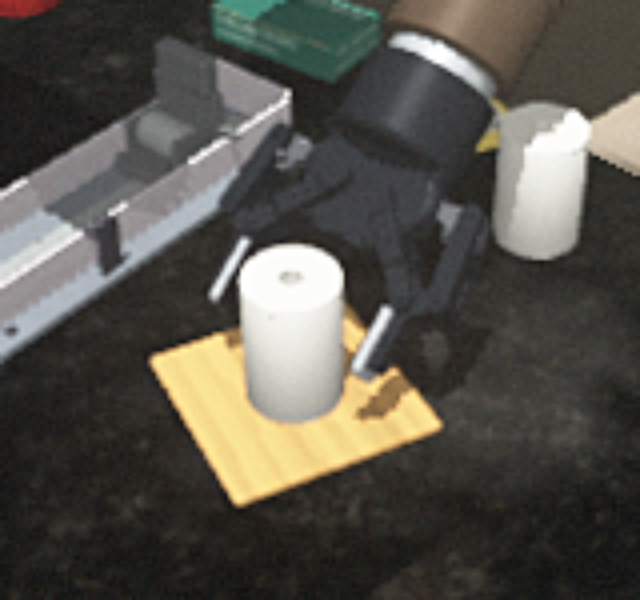

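View pics/g6t.png

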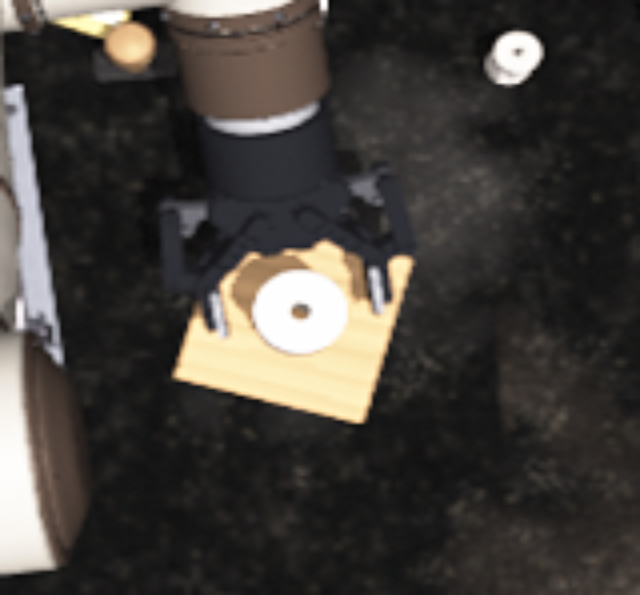

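The roll stands free near the board's centre. I retreat along the tool axis, rise, and reorient for the handle.

```bash
python3 -m creep '[{"x":8,"y":1.4,"z":6,"rx":0,"ry":0,"rz":0},{"x":16,"y":2.8,"z":12,"rx":0,"ry":0,"rz":0},{"x":24,"y":4,"z":18,"rx":0,"ry":0,"rz":0},{"x":24,"y":4,"z":24,"rx":0,"ry":0,"rz":0},{"x":0,"y":0,"z":45,"rx":0,"ry":0,"rz":0},{"x":0,"y":0,"z":45,"rx":0,"ry":0,"rz":0},{"x":0,"y":0,"z":20,"rx":1.36,"ry":-7.6,"rz":0},{"x":0,"y":0,"z":0,"rx":1.36,"ry":-7.6,"rz":0},{"x":0,"y":0,"z":0,"rx":1.36,"ry":-7.6,"rz":0},{"x":0,"y":0,"z":0,"rx":1.36,"ry":-7.6,"rz":0},{"x":0,"y":0,"z":0,"rx":1.36,"ry":-7.6,"rz":0},{"x":0,"y":0,"z":0,"rx":1.36,"ry":-7.6,"rz":0}]'
python3 -m creep '[{"x":3,"y":10,"z":0,"rx":1.36,"ry":-7.6,"rz":0},{"x":3,"y":18,"z":0,"rx":0,"ry":0,"rz":7.95},{"x":3,"y":18,"z":0,"rx":0,"ry":0,"rz":7.95},{"x":3,"y":18,"z":0,"rx":0,"ry":0,"rz":7.95},{"x":3,"y":18,"z":0,"rx":0,"ry":0,"rz":7.95},{"x":3,"y":18,"z":0,"rx":0,"ry":0,"rz":7.95},{"x":3,"y":18,"z":0,"rx":0,"ry":0,"rz":7.95},{"x":3,"y":18,"z":0,"rx":0,"ry":0,"rz":7.95},{"x":3,"y":18,"z":0,"rx":0,"ry":0,"rz":7.95},{"x":3,"y":18,"z":0,"rx":0,"ry":0,"rz":7.95},{"x":3,"y":18,"z":0,"rx":0,"ry":0,"rz":7.95},{"x":3,"y":18,"z":0,"rx":0,"ry":0,"rz":7.95}]'
python3 - <<'E'
from h import *
from cell import *
p,M=st()
im,d=grab_frame('top')
cv2.imwrite('pics/h1t.png',im[:,:,::-1])
p,M=st()
E
```

```text
clock: 13.35
tcp_pos: [0.5781, -0.093, 0.2106]
tcp_rot: [-0.09, 0.994, -0.005, -0.063]
wrist_force: [-0.2, 0.2, -0.2]
opening: 0.0854
clock: 14.55
tcp_pos: [0.6135, 0.1158, 0.2096]
tcp_rot: [0.755, -0.656, -0.0, 0.0]
wrist_force: [-0.3, -0.1, -0.4]
opening: 0.0853
t 14.55 tcp [0.6135 0.1158 0.2096] grasp [0.6135 0.1158 0.2283] 
z [-0. -0. -1.] y [-0.99 -0.14  0.  ] q [ 0.45  0.4  -0.03 -0.   -1.15 -0.3 ] F [-0.3 -0.1 -0.4] op 0.0853
t 14.6 tcp [0.6142 0.1181 0.2095] grasp [0.6141 0.1181 0.2282] 
z [ 0.001  0.001 -1.   ] y [-0.989 -0.147 -0.001] q [ 0.45  0.4  -0.02 -0.   -1.15 -0.3 ] F [0.7 1.  0.5] op 0.0855
```

View pics/h1t.png

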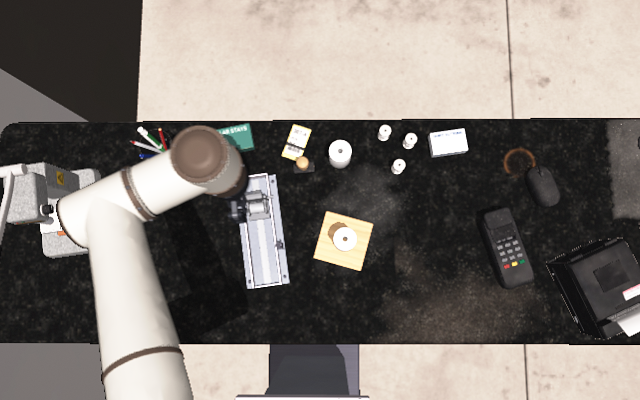

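The roll stands on the board, and the neighbours look unmoved. The elbow sits near the press on the left, so I check its height.

Run:
```python
from h import *
from cell import *
im,d=grab_frame('top');W=world('top',d)
W0=world('top',np.load('pics/top0.npz')['d'])
for v in range(140,300,16):
    print(v,[(None if np.isnan(W[v,u,2]) else int(W[v,u,2]*1000)) for u in range(0,250,16)],'| before',[(None if np.isnan(W0[v,u,2]) else int(W0[v,u,2]*1000)) for u in range(0,112,16)])
m=np.zeros(W.shape[:2],bool);m[160:260,0:108]=1;w=W0[m];w=w[w[:,2]>.03];print('press',w.min(0),w.max(0))
m[:]=0;m[140:260,50:230]=1
w=W[m];w=w[w[:,2]>.3];print('arm',w.min(0),w.max(0))
im,d=grab_frame('scene');cv2.imwrite('pics/h2.png',im[:,:,::-1])
st()
```

```text
140 [-1, -1, 0, 0, 1, -1, 3, 0, 0, 84, 20, 563, 569, 568, 30, 30] | before [0, 0, -2, 0, 3, 0, -5]
156 [-1, 1, 4, 1, 2, 0, 1, 0, 6, 137, 536, 566, 572, 566, 560, 4] | before [0, 1, 4, 0, 0, 0, 2]
172 [256, 255, 222, 175, 105, 35, 28, 0, 540, 547, 548, 561, 567, 563, 535, 433] | before [257, 260, 226, 175, 102, 34, 21]
188 [2, 231, 230, 167, 109, 521, 544, 551, 551, 547, 541, 536, 529, 507, 470, 383] | before [1, 230, 231, 159, 109, 34, 31]
204 [-1, 231, 232, 34, 544, 551, 553, 549, 544, 536, 525, 503, 0, -3, 0, 288] | before [0, 230, 230, 38, 33, 33, 34]
220 [300, 229, 220, 145, 549, 547, 559, 558, 549, 506, -3, 4, -1, 2, 2, 298] | before [299, 229, 216, 140, 45, 35, 36]
236 [304, 0, -5, 36, 36, 537, 571, 573, 565, 0, 1, 0, 1, -1, 0, 0] | before [303, 0, -1, 30, 33, 33, 36]
252 [316, -1, 0, None, 36, 27, 582, 588, 579, 555, -2, 0, 2, -1, 0, 1] | before [319, -1, -2, 30, 38, 30, 9]
268 [-2, 1, 0, 1, 0, -1, 588, 597, 593, 576, 0, 0, 0, 0, -2, 0] | before [0, 3, 2, 4, 4, 0, 0]
284 [1, 5, 0, -1, 0, 0, 597, 608, 605, 596, 1, 3, 2, -2, 1, 1] | before [0, 2, 1, 3, 4, 0, -2]
press [0.47335981 0.48473861 0.03000407] [0.69530133 0.63238845 0.32155965]
arm [0.4653347  0.07522406 0.31155383] [0.64981307 0.32805523 0.59311903]
t 14.7 tcp [0.6134 0.1159 0.2092] grasp [0.6134 0.1159 0.2279] 
z [-0. -0. -1.] y [-0.991 -0.135  0.   ] q [ 0.45  0.4  -0.03 -0.   -1.15 -0.31] F [-0.1 -0.1  0.5] op 0.0858
```

View pics/h2.png

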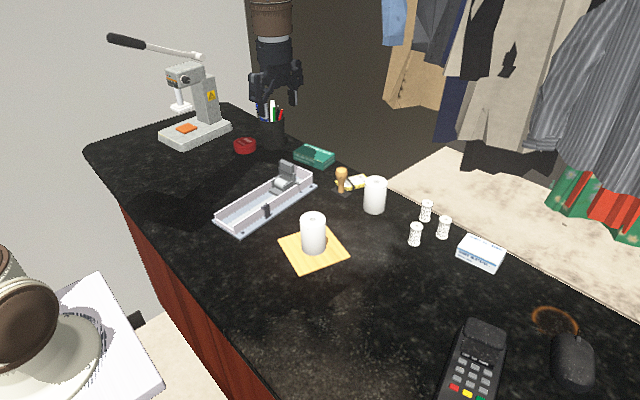

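Clear: the arm stays at y < 0.33 and the press is beyond 0.485. I descend onto the handle.

```bash
python3 -m creep '[{"x":2,"y":-3,"z":-30,"rx":0,"ry":0,"rz":0},{"x":1.6,"y":-3,"z":-30,"rx":0,"ry":0,"rz":0},{"x":0,"y":0,"z":-30,"rx":0,"ry":0,"rz":0},{"x":0,"y":0,"z":-15,"rx":0,"ry":0,"rz":0},{"x":0,"y":0,"z":0,"rx":0,"ry":0,"rz":0},{"x":0,"y":0,"z":0,"rx":0,"ry":0,"rz":0}]'
python3 - <<'E'
from h import *
from cell import *
st()
im,d=grab_frame('scene');cv2.imwrite('pics/h3.png',cv2.resize(im[100:250,200:360,::-1],None,fx=4,fy=4))
im,d=grab_frame('top');cv2.imwrite('pics/h3t.png',cv2.resize(im[150:300,200:330,::-1],None,fx=4,fy=4))
E
```

```text
clock: 15.3
tcp_pos: [0.6173, 0.1084, 0.1046]
tcp_rot: [0.753, -0.658, 0.0, 0.0]
wrist_force: [-0.0, 0.2, 0.0]
opening: 0.0854
t 15.3 tcp [0.6173 0.1084 0.1046] grasp [0.6173 0.1084 0.1233] 
z [-0. -0. -1.] y [-0.991 -0.133  0.   ] q [ 0.43  0.5  -0.15  0.   -0.92 -0.3 ] F [-0.   0.2  0. ] op 0.0854
```

View pics/h3.png

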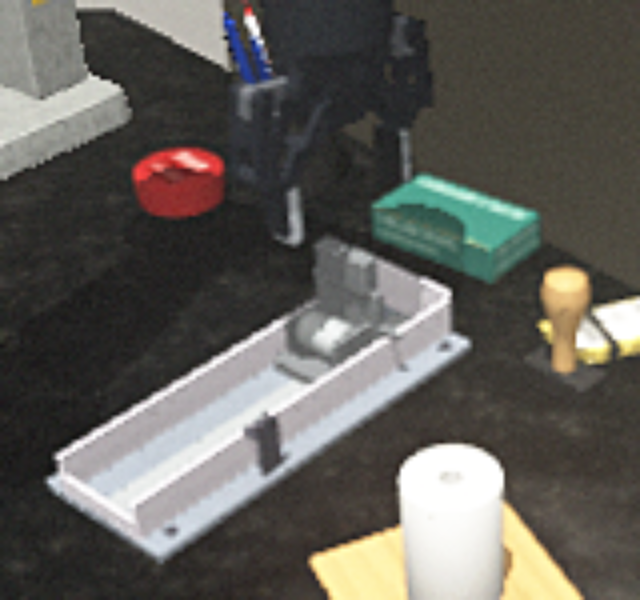

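View pics/h3t.png

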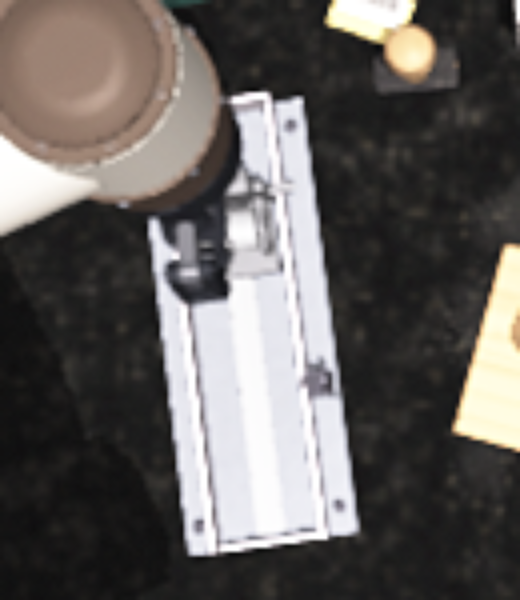

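Run:
```python
from h import *
print(proj('scene',[[.6173,.1084,.105],[.617,.1095,.088],[.6173-.042,.1084-.0056,.116],[.6173+.042,.1084+.0056,.116]]))
```

```text
[[285.7616634  155.99276472]
 [285.83565074 161.76293586]
 [273.06477866 158.97523516]
 [297.22128288 145.62231249]]
```

The fingertips are where projected, at (273,160) and (301,146), so they straddle the handle. I lower and grip.

```bash
python3 -m creep '[{"x":0,"y":0,"z":-20,"rx":0,"ry":0,"rz":0},{"x":0,"y":0.5,"z":-20,"rx":0,"ry":0,"rz":0},{"x":0,"y":0.5,"z":-7,"rx":0,"ry":0,"rz":0},{"x":0,"y":0,"z":0,"rx":0,"ry":0,"rz":0},{"x":0,"y":0,"z":0,"rx":0,"ry":0,"rz":0}]'
python3 -m creep '[{"x":0,"y":0,"z":0,"rx":0,"ry":0,"rz":0},{"x":0,"y":0,"z":0,"rx":0,"ry":0,"rz":0},{"x":0,"y":0,"z":0,"rx":0,"ry":0,"rz":0},{"x":0,"y":0,"z":0,"rx":0,"ry":0,"rz":0},{"x":0,"y":0,"z":0,"rx":0,"ry":0,"rz":0},{"x":0,"y":0,"z":0,"rx":0,"ry":0,"rz":0},{"x":0,"y":0,"z":0,"rx":0,"ry":0,"rz":0},{"x":0,"y":0,"z":0,"rx":0,"ry":0,"rz":0},{"x":0,"y":0,"z":0,"rx":0,"ry":0,"rz":0},{"x":0,"y":0,"z":0,"rx":0,"ry":0,"rz":0}]' 1 60
python3 - <<'E'
from h import *
st()
E
```

```text
clock: 15.9
tcp_pos: [0.6176, 0.1102, 0.0581]
tcp_rot: [0.753, -0.658, 0.0, -0.001]
wrist_force: [-0.3, -0.5, 0.2]
opening: 0.0854
clock: 16.9
tcp_pos: [0.6174, 0.1101, 0.0572]
tcp_rot: [0.753, -0.658, 0.0, -0.0]
wrist_force: [5.0, -0.6, 0.5]
opening: 0.0129
t 16.9 tcp [0.6174 0.1101 0.0572] grasp [0.6174 0.1101 0.0759] 
z [ 0.001  0.    -1.   ] y [-0.991 -0.135 -0.001] q [ 0.43  0.55 -0.19  0.   -0.82 -0.3 ] F [ 5.  -0.6  0.5] op 0.0129
```

```bash
python3 -m creep '[{"x":-6,"y":-0.8,"z":0,"rx":0,"ry":0,"rz":0},{"x":-14,"y":-1.9,"z":0,"rx":0,"ry":0,"rz":0},{"x":-20,"y":-2.7,"z":0,"rx":0,"ry":0,"rz":0},{"x":-20,"y":-2.6,"z":0,"rx":0,"ry":0,"rz":0},{"x":-20,"y":-2.7,"z":0,"rx":0,"ry":0,"rz":0},{"x":-14,"y":-1.9,"z":0,"rx":0,"ry":0,"rz":0},{"x":-5,"y":-0.7,"z":0,"rx":0,"ry":0,"rz":0},{"x":0,"y":0,"z":0,"rx":0,"ry":0,"rz":0},{"x":0,"y":0,"z":0,"rx":0,"ry":0,"rz":0},{"x":0,"y":0,"z":0,"rx":0,"ry":0,"rz":0}]'
python3 - <<'E'
from h import *
from cell import *
st()
im,d=grab_frame('scene');np.savez('pics/p1s.npz',p=im,d=d);cv2.imwrite('pics/p1.png',cv2.resize(im[140:240,200:320,::-1],None,fx=6,fy=6,interpolation=cv2.INTER_CUBIC))
im,d=grab_frame('top');np.savez('pics/p1t.npz',p=im,d=d);cv2.imwrite('pics/p1t.png',cv2.resize(im[190:290,220:320,::-1],None,fx=6,fy=6,interpolation=cv2.INTER_CUBIC))
E
```

```text
clock: 17.9
tcp_pos: [0.5188, 0.0965, 0.0572]
tcp_rot: [0.753, -0.658, 0.001, -0.0]
wrist_force: [7.2, -3.5, -1.9]
opening: 0.0131
t 17.9 tcp [0.5188 0.0965 0.0572] grasp [0.5188 0.0965 0.0759] 
z [ 0.002 -0.    -1.   ] y [-0.991 -0.135 -0.002] q [ 0.49  0.42 -0.45  0.   -0.7  -0.36] F [ 7.2 -3.5 -1.9] op 0.0131
```

View pics/p1.png

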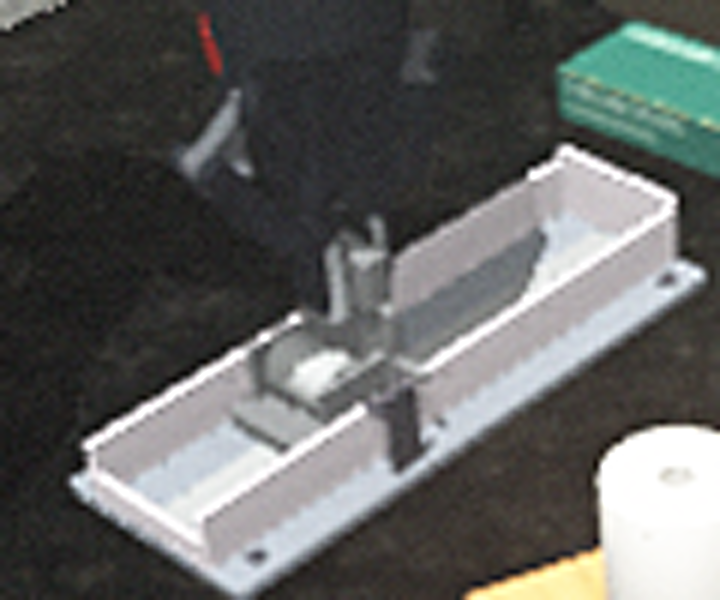

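View pics/p1t.png

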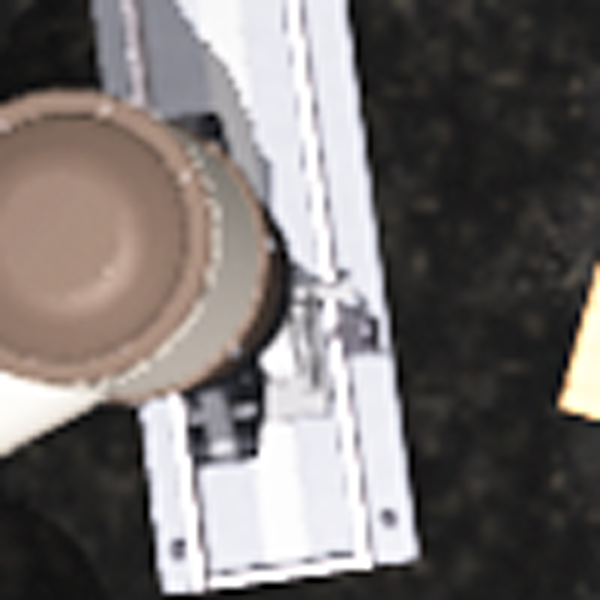

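The pusher follows the grip, with its pointer a few mm short of the tab (top-view crop (340,275) against the tab at (360,330)). Now I measure the tab and pointer along the lane.

```bash
cat >> h.py <<'E'
A=np.radians(7.6);C=np.array([.617,.1095])
def lane(P): # world-> (u along, v lateral) relative to initial handle
    q=np.asarray(P)[...,:2]-C; return np.stack([q[...,0]*np.cos(A)+q[...,1]*np.sin(A),-q[...,0]*np.sin(A)+q[...,1]*np.cos(A)],-1)
def unl(u,v,z): return np.stack([C[0]+u*np.cos(A)-v*np.sin(A),C[1]+u*np.sin(A)+v*np.cos(A),np.full_like(u,z)],-1)
E
python3 - <<'E'
from h import *
for n,zs in(('scene',(.02,.03,.04,.048)),('top',(.048,.053))):
    im=cv2.cvtColor(np.load(f'pics/{n}0.npz')['p'],cv2.COLOR_RGB2GRAY).astype(np.float32)
    for v in(-.036,-.040,-.044,-.047):
        for z in zs:
            u=np.arange(-.14,-.08,.0005)
            px=proj(n,unl(u,np.full_like(u,v),z)).astype(np.float32)
            s=cv2.remap(im,px[:,0],px[:,1],cv2.INTER_LINEAR).ravel()
            dk=s<(s.min()+np.percentile(s,80))/2
            g=np.flatnonzero(dk); runs=np.split(g,np.flatnonzero(np.diff(g)>1)+1) if len(g) else []
            print(n,v,z,int(s.min()),int(np.percentile(s,80)),[(round(u[r[0]]*1e3,1),round(u[r[-1]]*1e3,1)) for r in runs if len(r)>6])
# rectified lane views
for n,z,f in(('top',.053,'m'),('scene',.04,'m')):
    im=np.load(f'pics/{n}0.npz')['p']
    uu,vv=np.meshgrid(np.arange(-.18,.03,.0003),np.arange(-.065,.02,.0003))
    px=proj(n,unl(uu.ravel(),vv.ravel(),z)).astype(np.float32).reshape(uu.shape+(2,))
    cv2.imwrite(f'pics/rect_{n}.png',cv2.remap(im,px[...,0],px[...,1],cv2.INTER_CUBIC)[:,:,::-1])
W=world('scene',np.load('pics/scene0.npz')['d']);L=lane(W)
for nn,Wn in(('scene',W),('top',world('top',np.load('pics/top0.npz')['d']))):
    L=lane(Wn);m=(abs(L[...,0]+.11)<.03)&(L[...,1]<-.034)&(L[...,1]>-.055)&(Wn[...,2]>.014)
    print(nn);print(np.c_[L[m]*1000,Wn[m][:,2]*1000].round(0).astype(int).tolist())
E
```

```text
scene -0.036 0.02 58 168 [(np.float64(-116.5), np.float64(-100.0))]
scene -0.036 0.03 37 166 [(np.float64(-120.0), np.float64(-101.0))]
scene -0.036 0.04 147 241 [(np.float64(-112.5), np.float64(-107.0))]
scene -0.036 0.048 149 232 []
scene -0.04 0.02 61 166 [(np.float64(-120.0), np.float64(-103.5))]
scene -0.04 0.03 56 170 [(np.float64(-121.5), np.float64(-103.5))]
scene -0.04 0.04 107 242 [(np.float64(-129.0), np.float64(-108.5))]
scene -0.04 0.048 151 235 []
scene -0.044 0.02 60 175 [(np.float64(-124.0), np.float64(-107.0))]
scene -0.044 0.03 59 170 [(np.float64(-123.5), np.float64(-106.5))]
scene -0.044 0.04 63 171 [(np.float64(-129.5), np.float64(-108.0))]
scene -0.044 0.048 155 240 [(np.float64(-119.0), np.float64(-114.0))]
scene -0.047 0.02 64 191 [(np.float64(-127.0), np.float64(-110.0))]
scene -0.047 0.03 56 169 [(np.float64(-125.5), np.float64(-109.0))]
scene -0.047 0.04 43 168 [(np.float64(-128.5), np.float64(-110.0))]
scene -0.047 0.048 122 250 [(np.float64(-135.0), np.float64(-115.5))]
top -0.036 0.048 123 235 [(np.float64(-119.0), np.float64(-111.5))]
top -0.036 0.053 1
[... 2904 characters left out ...]
4], [-115, -47, 42], [-114, -47, 16], [-116, -35, 39], [-116, -37, 37], [-116, -39, 37], [-116, -42, 37], [-118, -46, 54], [-118, -48, 50], [-116, -47, 20], [-118, -34, 38], [-118, -37, 38], [-118, -39, 36], [-119, -41, 36], [-120, -44, 45], [-120, -47, 46], [-119, -47, 25], [-121, -36, 39], [-121, -39, 38], [-121, -41, 39], [-122, -44, 47], [-122, -47, 46], [-122, -47, 25], [-123, -36, 39], [-123, -38, 38], [-123, -40, 34], [-124, -43, 40], [-125, -46, 47], [-124, -47, 28], [-125, -36, 40], [-125, -38, 35], [-128, -35, 35], [-129, -48, 14], [-130, -35, 34], [-129, -36, 18], [-132, -35, 37], [-132, -35, 18], [-135, -34, 36], [-134, -36, 23], [-137, -34, 35], [-137, -36, 28], [-139, -35, 26]]
```

View pics/rect_top.png

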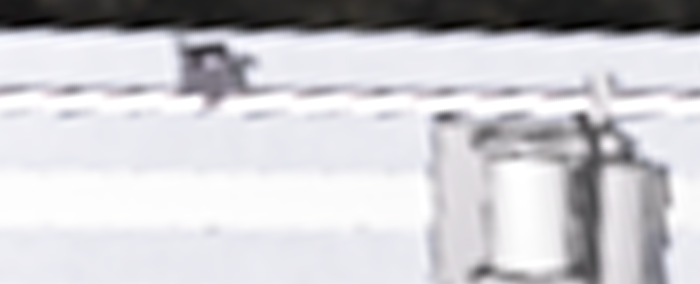

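View pics/rect_scene.png

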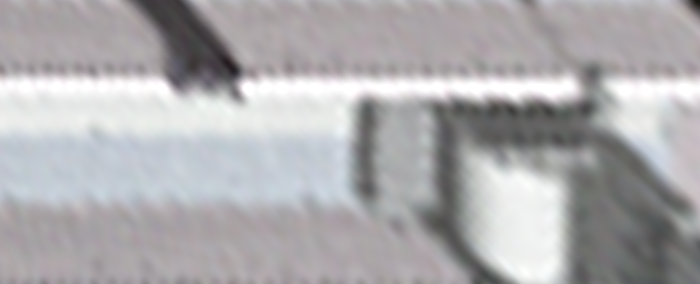

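Travel estimates agree at about 118 mm, and 99 mm are done. I pull 16 mm more, then compare pointer and tab directly.

```bash
python3 -m creep '[{"x":-6,"y":-0.8,"z":0,"rx":0,"ry":0,"rz":0},{"x":-6,"y":-0.8,"z":0,"rx":0,"ry":0,"rz":0},{"x":-4,"y":-0.5,"z":0,"rx":0,"ry":0,"rz":0},{"x":0,"y":0,"z":0,"rx":0,"ry":0,"rz":0},{"x":0,"y":0,"z":0,"rx":0,"ry":0,"rz":0},{"x":0,"y":0,"z":0,"rx":0,"ry":0,"rz":0}]'
cat > look.py <<'E'
import sys
from h import *
from cell import *
k=sys.argv[1]
p,M=st();print('lane u,v mm',lane(p)*1000)
for n,z in(('scene',.04),('top',.045)):
    im,d=grab_frame(n);np.savez(f'pics/{k}{n}.npz',p=im,d=d)
    uu,vv=np.meshgrid(np.arange(-.16,-.08,.00012),np.arange(-.060,-.02,.00012))
    px=proj(n,unl(uu.ravel(),vv.ravel(),z)).astype(np.float32).reshape(uu.shape+(2,))
    cv2.imwrite(f'pics/{k}{n}_r.png',cv2.remap(im,px[...,0],px[...,1],cv2.INTER_CUBIC)[:,:,::-1])
    c=proj(n,unl(np.array([-.118]),np.array([-.045]),.04))[0]
    x,y=int(c[0]),int(c[1]);cv2.imwrite(f'pics/{k}{n}_c.png',cv2.resize(im[y-25:y+25,x-30:x+30,::-1],None,fx=10,fy=10,interpolation=cv2.INTER_CUBIC));print(n,'crop origin',x-30,y-25)
E
python3 look.py p2
```

```text
clock: 18.6
tcp_pos: [0.503, 0.0943, 0.0572]
tcp_rot: [0.753, -0.658, 0.001, -0.0]
wrist_force: [7.1, -3.9, -2.1]
opening: 0.0132
t 18.6 tcp [0.503  0.0943 0.0572] grasp [0.5029 0.0943 0.0759] 
z [ 0.002 -0.    -1.   ] y [-0.991 -0.135 -0.002] q [ 0.5   0.4  -0.49  0.   -0.68 -0.37] F [ 7.1 -3.9 -2.1] op 0.0132
lane u,v mm [-1.15037759e+02  1.90994767e-03]
scene crop origin 235 181
top crop origin 250 220
```

View pics/p2scene_c.png

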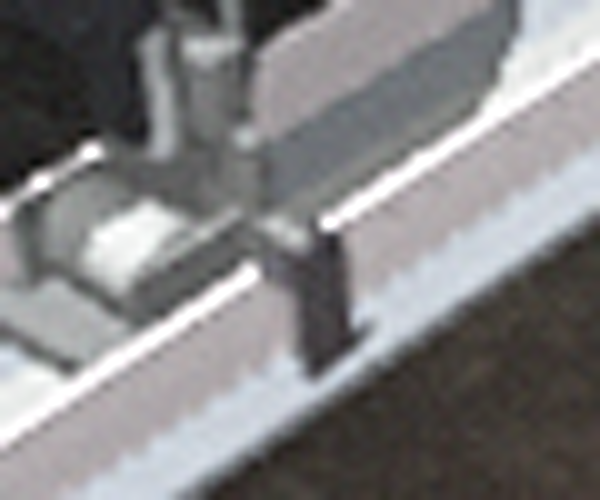

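View pics/p2top_c.png

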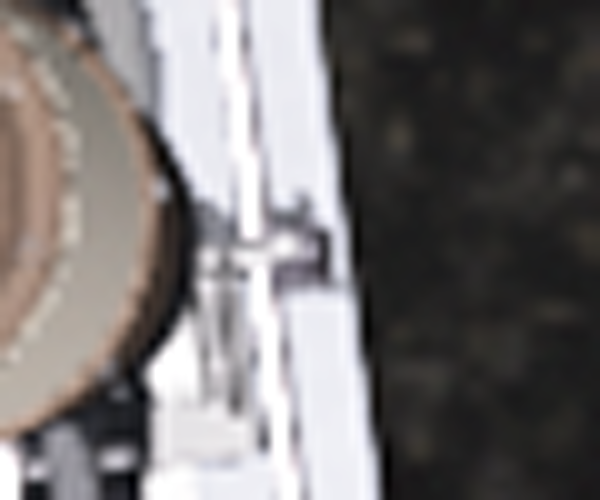

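```bash
python3 - <<'E'
from h import *
u=np.arange(-.135,-.095,.001)
a=cv2.cvtColor(np.load('pics/top0.npz')['p'],cv2.COLOR_RGB2GRAY).astype(np.float32)
b=cv2.cvtColor(np.load('pics/p2top.npz')['p'],cv2.COLOR_RGB2GRAY).astype(np.float32)
print('u',(u*1000).round(0).astype(int).tolist())
for v in(-.038,-.040,-.042,-.044,-.048):
    px=proj('top',unl(u,np.full_like(u,v),.04)).astype(np.float32)
    s=[cv2.remap(i,px[:,0],px[:,1],cv2.INTER_LINEAR).ravel() for i in(a,b)]
    print(v,'before',s[0].astype(int).tolist());print(v,'now   ',s[1].astype(int).tolist())
    df=np.clip(s[1]-s[0],0,None);df[df<15]=0
    print('diff centroid',(df*u).sum()/max(df.sum(),1e-9)*1000, df.max())
W=world('top',np.load('pics/top0.npz')['d'])
E
python3 - <<'E'
from h import *
# overlay hypotheses, both cams
for n in('scene','top'):
    im=np.load(f'pics/p2{n}.npz')['p'][:,:,::-1]
    c=proj(n,unl(np.array([-.118]),np.array([-.045]),.04))[0];x,y=int(c[0]),int(c[1])
    o=cv2.resize(im[y-25:y+25,x-30:x+30],None,fx=10,fy=10,interpolation=cv2.INTER_CUBIC).copy()
    f=lambda P:[tuple(((q-[x-30,y-25]+.5)*10).astype(int)) for q in proj(n,P)]
    for uc,col in((-.118,(0,0,255)),):
        q=f(np.concatenate([unl(np.array([uc-.008,uc+.008]),np.array([-.048]*2),z) for z in(.053,.008)]))
        for i,j in((0,1),(2,3),(0,2),(1,3)): cv2.line(o,q[i],q[j],col,1)
    q=f(unl(np.array([-.115,-.115]),np.array([-.033,-.0445]),.04));cv2.line(o,q[0],q[1],(0,255,0),1)
    cv2.imwrite(f'pics/ov2{n}.png',o)
E
```

```text
u [-135, -134, -133, -132, -131, -130, -129, -128, -127, -126, -125, -124, -123, -122, -121, -120, -119, -118, -117, -116, -115, -114, -113, -112, -111, -110, -109, -108, -107, -106, -105, -104, -103, -102, -101, -100, -99, -98, -97, -96, -95]
-0.038 before [201, 203, 203, 203, 204, 205, 207, 209, 194, 177, 160, 142, 128, 125, 124, 124, 123, 123, 123, 122, 121, 120, 124, 129, 132, 130, 128, 127, 125, 137, 161, 181, 191, 198, 200, 198, 197, 200, 203, 203, 205]
-0.038 now    [200, 202, 203, 202, 204, 205, 207, 209, 194, 177, 159, 141, 127, 124, 121, 127, 135, 158, 188, 216, 223, 229, 216, 193, 171, 148, 125, 125, 124, 137, 161, 180, 190, 197, 200, 198, 197, 201, 203, 203, 205]
diff centroid -114.34738832725296 108.84375
-0.04 before [236, 237, 237, 238, 235, 235, 235, 229, 214, 198, 172, 149, 135, 130, 126, 126, 125, 125, 124, 124, 123, 123, 127, 131, 130, 127, 124, 124, 123, 150, 188, 212, 222, 234, 232, 231, 232, 233, 235, 236, 237]
-0.04 now    [235, 236, 237, 238, 235, 235, 235, 229, 214, 198, 172, 149, 135, 129, 124, 122, 121, 148, 188, 216, 230, 246, 227, 208, 178, 146, 120, 121,
[... 795 characters left out ...]
, 236, 236, 236]
-0.044 now    [236, 236, 236, 236, 237, 238, 239, 230, 220, 199, 170, 141, 124, 109, 105, 104, 113, 141, 171, 171, 171, 164, 152, 138, 126, 112, 110, 115, 123, 143, 166, 181, 192, 206, 219, 230, 233, 236, 236, 236, 235]
diff centroid 0.0 0.0
-0.048 before [237, 237, 237, 237, 238, 239, 234, 222, 211, 174, 140, 115, 92, 76, 69, 63, 71, 86, 94, 98, 101, 97, 92, 110, 139, 162, 181, 198, 201, 203, 205, 213, 225, 228, 234, 237, 238, 238, 238, 237, 237]
-0.048 now    [237, 236, 237, 237, 238, 238, 234, 222, 211, 174, 140, 115, 92, 75, 69, 63, 71, 85, 93, 98, 101, 96, 90, 109, 138, 162, 181, 198, 201, 203, 205, 213, 225, 228, 234, 237, 238, 238, 237, 237, 236]
diff centroid 0.0 0.0
```

View pics/ov2scene.png

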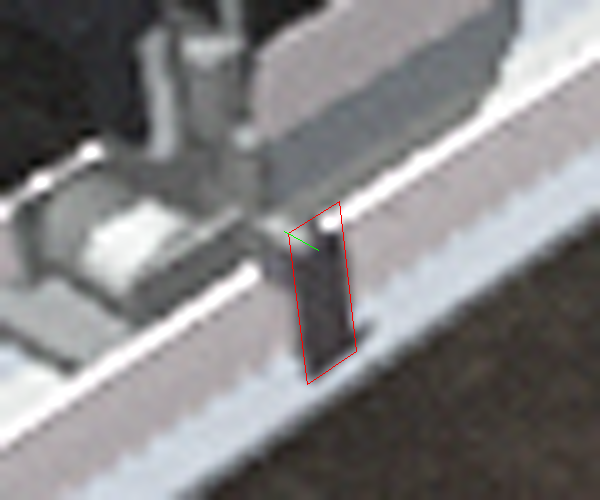

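View pics/ov2top.png

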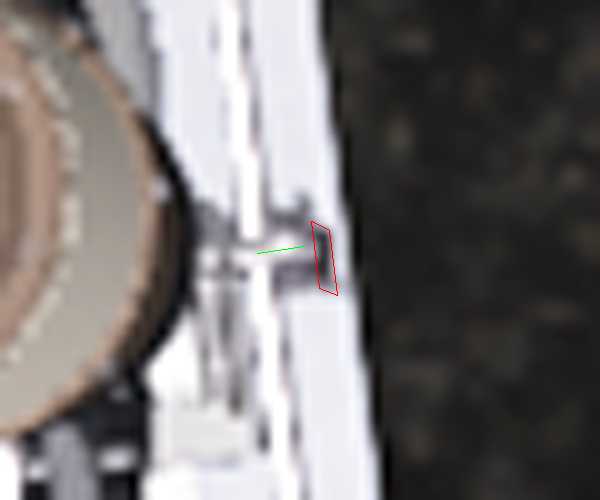

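Run:
```python
from h import *
a=np.load('pics/scene0.npz')['p'].astype(int).mean(2);b=np.load('pics/p2scene.npz')['p'].astype(int).mean(2)
c=np.load('pics/p1scene.npz')['p'].astype(int).mean(2) if False else None
# pixel neighbourhoods: start pointer and now
q=proj('scene',np.concatenate([unl(np.array([0.,0]),np.array([-.033,-.0445]),.04),unl(np.array([-.115,-.115]),np.array([-.033,-.0445]),.04)]));print(q.round(1))
def rect(img,u0,name):
    uu,vv=np.meshgrid(np.arange(u0-.02,u0+.02,.0001),np.arange(-.060,-.02,.0001))
    px=proj('scene',unl(uu.ravel(),vv.ravel(),.04)).astype(np.float32).reshape(uu.shape+(2,))
    return cv2.remap(img,px[...,0],px[...,1],cv2.INTER_CUBIC)[:,:,::-1]
o=np.hstack([rect(np.load('pics/scene0.npz')['p'],0,''),rect(np.load('pics/p2scene.npz')['p'],-.115,'')])
for x in(200,600): o=cv2.line(np.ascontiguousarray(o),(x,0),(x,399),(0,255,0),1)
cv2.line(o,(0,155),(799,155),(255,0,0),1)
cv2.imwrite('pics/cmp.png',o)
```

```text
[[296.4 182.3]
 [299.7 183.9]
 [263.  203.6]
 [266.4 205.5]]
```

View pics/cmp.png

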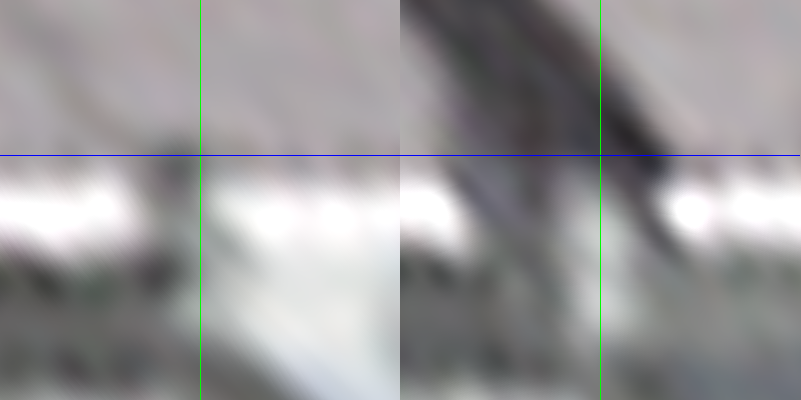

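The estimates agree that about 2.5 to 3 mm remain, so I move 2.8 mm.

```bash
python3 -m creep '[{"x":-1.4,"y":-0.2,"z":0,"rx":0,"ry":0,"rz":0},{"x":-1.4,"y":-0.2,"z":0,"rx":0,"ry":0,"rz":0},{"x":0,"y":0,"z":0,"rx":0,"ry":0,"rz":0},{"x":0,"y":0,"z":0,"rx":0,"ry":0,"rz":0},{"x":0,"y":0,"z":0,"rx":0,"ry":0,"rz":0},{"x":0,"y":0,"z":0,"rx":0,"ry":0,"rz":0}]'
python3 look.py p3
python3 - <<'E'
from h import *
u=np.arange(-.135,-.095,.0005)
a,b=[cv2.cvtColor(np.load(f'pics/{k}.npz')['p'],cv2.COLOR_RGB2GRAY).astype(np.float32) for k in('top0','p3top')]
for v in(-.038,-.040,-.042):
    px=proj('top',unl(u,np.full_like(u,v),.04)).astype(np.float32)
    s=[cv2.remap(i,px[:,0],px[:,1],cv2.INTER_LINEAR).ravel() for i in(a,b)]
    df=np.clip(s[1]-s[0],0,None);df[df<15]=0
    print('pointer',(df*u).sum()/max(df.sum(),1e-9)*1000)
im=np.load('pics/p3top.npz')['p']
cv2.imwrite('pics/p3full.png',im[:,:,::-1])
# verify others vs start
a,b=[world('top',np.load(f'pics/{k}.npz')['d']) for k in('top0','p3top')]
for n,r,zl in(('spare',(320,135,360,175),.06),('stamp',(285,150,318,178),.06),('spool',(388,155,410,178),.03)):
    for W in(a,b):
        w=W[r[1]:r[3],r[0]:r[2]].reshape(-1,3);w=w[w[:,2]>zl];print(n,w.mean(0).round(4))
c=np.load('pics/p3top.npz')['p'].reshape(-1,3).min(1)
p=b.reshape(-1,3);w=p[(abs(p[:,0]-.52)<.06)&(abs(p[:,1]+.1)<.06)&(p[:,2]>.08)]
print('roll top',w.mean(0).round(4),cv2.minEnclosingCircle((w[:,:2]*1000).astype(np.float32)))
E
```

```text
clock: 19.3
tcp_pos: [0.5003, 0.0939, 0.0572]
tcp_rot: [0.753, -0.658, 0.001, -0.001]
wrist_force: [7.7, -3.6, -1.6]
opening: 0.0132
t 19.3 tcp [0.5003 0.0939 0.0572] grasp [0.5002 0.0939 0.0759] 
z [ 0.002 -0.    -1.   ] y [-0.991 -0.135 -0.002] q [ 0.51  0.39 -0.5   0.   -0.68 -0.37] F [ 7.7 -3.6 -1.6] op 0.0132
lane u,v mm [-1.17767135e+02 -7.63994946e-03]
scene crop origin 235 181
top crop origin 250 220
pointer -118.13785032292472
pointer -117.20064768401151
pointer -116.82126227677287
spare [ 0.7242 -0.0916  0.0784]
spare [ 0.7242 -0.0917  0.0787]
stamp [ 0.6969 -0.0032  0.0839]
stamp [ 0.6968 -0.0032  0.0841]
spool [ 0.6975 -0.2337  0.0473]
spool [ 0.6974 -0.2337  0.0481]
roll top [ 0.5186 -0.1014  0.0879] ((518.6309204101562, -101.54069519042969), 26.434940338134766)
```

View pics/p3top_c.png

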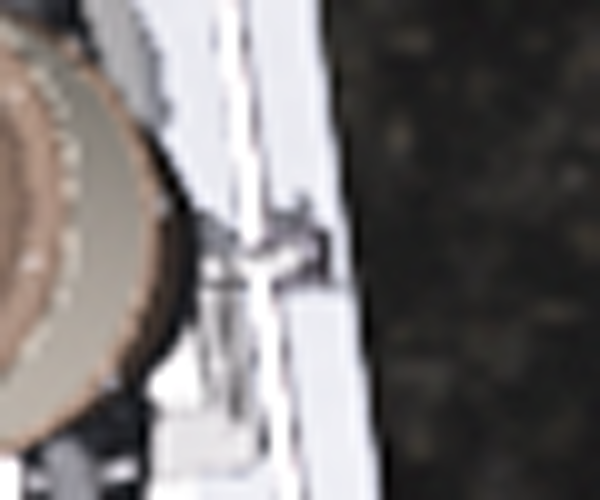

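View pics/p3scene_c.png

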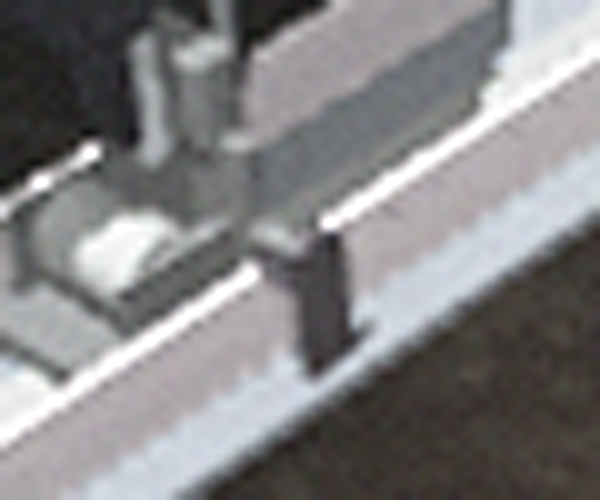

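View pics/p3full.png

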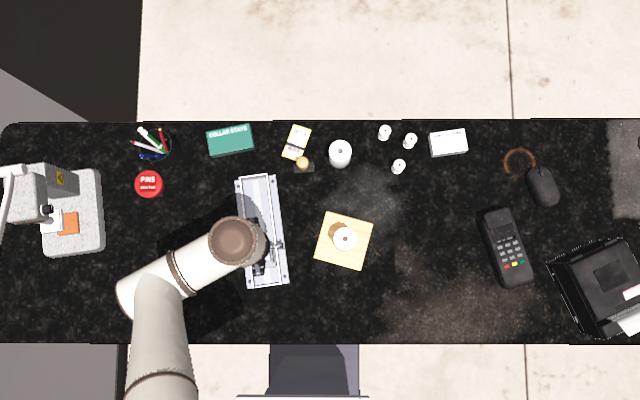

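The pointer now reads -117.2 mm against the tab at -117 to -118.5 mm, so it is level to within about 1 mm. The roll top is at (519,-101), z 88 mm, in the middle of the board, and the neighbours are unmoved. I hand in.

```bash
python3 -c "
from cell import *
print(job_done());s=get_state();print(s['clock'],s['tcp_pos'],s['opening'],s['wrist_force'])"
```

```text
the job is handed in; nothing more can be done
None
the job is handed in; nothing more can be done
```

I stood the roll upright on the board and let go of it. Then I drew the pusher back about 118 mm to the mark tab and handed the job in at about 19.4 s with the handle still gripped at 60 N.

Last checks, all taken just before handing in:

- **Roll:** its top face is at about (519, -101) mm and 88 mm high. That is within 2 mm of the board's centre, so it stands wholly on the board.
- **Pointer:** in the top view it averaged -117.2 mm along the lane; single readings ran from -116.8 to -118.1. The tab's centre read between -117 and -119 depending on camera and edge. They are level to roughly 1 mm. The two cameras differed by about that much, and I settled between them.
- **Other things:** the spare roll, date stamp and thread spool measured within 0.2 mm of their starting positions.
- **Forces:** wrist force was about 9 N while holding the pusher, and peaked at about 9 N in the readings when the roll touched down.

On the first approach to the roll, joint 6 came close to its limit, at 3.06 of 3.1 rad. I backed off and turned the tool half a turn before grasping.

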